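# Pack out the blank in the jig and put the spare packers away

## Robot

A 7-joint arm with a two-finger parallel gripper is mounted at the origin on the work surface. World frame = base frame: x ahead of the robot, y to its left, z up, the work surface at z = 0. Lengths are in m, angles in rad, forces in N, time in s.
With the tool pointing down it reaches from about 0.4 to 0.85 m from the base axis. Payload 4.5 kg.
Tool frame: the origin (TCP) lies midway between the tips of the shut fingers; the grasp point (between the pads) lies 19 mm behind it (robot.grasp_offset is the distance from the TCP to the grasp point, in m); z points along the fingers, y is the line along which they close (so a half turn about z gives the same grasp; the last joint's range is limited). The gripper opens to 85 mm and grips with 20 to 120 N. Pads are 22 mm wide; open, the fingers measure 114 mm over their backs; the gripper's body (76 mm by 85 mm) begins 54 mm behind the grasp point. The pads swing forward as they close: fully open they stand 13 mm farther back than shut.
Start: joints at [1.345, 0.689, -0.195, 1.565, 0.157, 0.902, -0.215], TCP at [0.161, -0.604, 0.231] pointing down, gripper open.
Joint ranges: [-3.01, 3.01], [-0.46, 2.08], [-1.47, 1.51], [0.13, 2.56], [-1, 4.14], [0.04, 2.09], [-2.66, 2.66]. Speed limits (rad/s): [2.57, 2.57, 3.14, 3.14, 3.14, 3.14, 3.14].

## Interface

Orientations are given as a rotation vector (axis times angle).
In Python, from rig import monitor, camera, robot, trace gives the robot as it stands. The module is installed in compiled form; this text tells all that it offers.
- The arm moves only by the tool drive_tool, never from a script. Its argument "increments" is a list of rows, each an object with "xyz": the shift along the tool's x, y, z in m, a list of three; "twist": the turn about the tool's z in degrees. A call has 1 to 10 rows; each row shifts and turns the commanded pose from where the row before left it, along the tool's axes as they then stand; what a row does not reach is not made up. A row lasts 1/8 s, in which the tool goes at most 62.5 mm and 10.7 degrees, less where a joint would pass 70% of its speed; a pose out of reach is approached as far as the arm can. A call is refused whole if a number of a shift passes 0.0625 or a number of a turn 10.7, either way. A call with a gripper value outside its range is refused whole. "grip" is the gripper's target within -1 to 1 (shut at 1, half-way at 0, fully open at -1), set as the call begins (left out, the last holds). The fingers move at their own pace and stop on an object; the grip force is fixed at half the most. Time passes only in rows, so rows that do not move let the fingers close. It gives the time, the measured TCP pose, the force, the opening and the grip force at its end, in the units of the state.
- monitor.read_state(): the state, without advancing time (a new reading comes with each control period).
- camera(name): name is "scene" or "top" or "wrist"; returns a dict with "pixels" (480x640x3 uint8, red, green, blue), "intrinsics" (3x3 intrinsics, pixels), "R" (3x3) and "t" (3): a world point X has camera coordinates R X + t; the wrist camera has in their place "hand_eye" (4x4, takes a point from camera to tool coordinates, whose origin is the TCP and whose axes are the flange's). Camera axes: x right, y down, z forward; pixel columns grow to the right and rows downward; lengths in m; the calibration is good to about 2 mm. A picture is of the moment at which its call begins: read the wrist's pose just before it. There is no depth.
- robot.job_done(): hands the job in; it is judged then, once.
Trained networks look in a picture, given as the dict that the camera call returned (one of the last four; its "shot" number tells which), for a name from the list of things; names that differ only in an ending like _2 or _b are one class to them, and where a whole thing is asked for, a point or a joint stands for the part that bears it (a point fixed in the world has none). Each returns a list of dicts, best first, with "conf" (0 to 1); they miss things now and then, are a little off and sometimes report something else, mostly with a low value. They report only what shows in the picture. A call takes as long as a camera call. They do not tell look-alikes from the thing itself.
- trace(picture, name): "pixels" (480x640 bool, what is visible of it) and "extent" ([left, top, width, height] in pixels, round what is visible of it).
The state is a dict: "time": time; "joint_pos": joint angles; "dq": joint speeds; "joint_torque": joint torques, N m; "ee_pos": TCP position; "tcp_rot": TCP orientation; "contact_force": force on the tool from outside, world axes, zero at the start; "ft_torque": the same for the moment, N m; "finger_gap": opening from 0.0 (shut) to 1.0 (fully open); "gripper_force": force on a finger pad.
Only numpy, scipy, OpenCV 4.12 (cv2) and the standard library are available. Lean on these libraries where they do the work, as an engineer would, in place of code of your own. Each camera call takes 0.05 s, during which the arm holds its last target. There are 200 camera calls.

## Task

A white timber blank is fixed in the grey jig: by feel, find the one packer in the leaning rack that fills the gap between the blank and the front fence snugly, and stand it upright, on end, fully down in that gap, its broad faces against blank and fence. Then slide the end stop up until it holds the packer tight against the red block, and post every packer that is left, edge-on through the slot in the lid, right inside the blue box. Leave the other things on the bench where they are.

Things in the scene. Friction and masses are not known exactly. Their poses are not given: they have to be found in the camera images.
- rack: Green easel rack fixed to the bench, 362 mm long (its y), own +x roughly away from the robot. Five bays 70 mm apart along y. Packers stand in it on a ledge, leaning 35 degrees from vertical towards its -x (the robot), on a backboard reaching 52 mm up them: their upper 48 mm is free on both faces. Dividers 26 mm high part the bays. Origin: middle of the underside.
- jig: Fixed grey jig, no floor. Front fence 52 mm high, 22 mm thick, inner face at y = 0 (it lies on the +y side); back fence 38 mm high, inner face at y = -80 mm; both from x = -80 to 170 mm. The gap lies between front fence and blank; a red block 38 mm high ends it at x = -31 mm. Origin: on the bench, in the front fence's inner face, near mid-packer (a packer against the block spans x = -31 to 29 mm).
- end_stop (a joint): Sliding end stop on the jig's front fence, its 12 mm tongue in the gap. 0 m: open, tongue face at jig x = 101 mm; grows as it slides to the jig's -x; meets a packer standing against the red block at 0.072. Needs about 3 N, stays where left, pushes the packer along.
- end_stop_knob (a point): Centre of the top of the end stop's black upright knob, 18 mm diameter, 48 mm tall, top 120 mm above the bench, 36 mm behind the tongue's face.
- box: Loose blue box, about 3 kg, on a 190 by 300 mm steel foot, 96 mm (x) by 290 mm (y), 240 mm high, closed but for a slot in its lid 76 mm long (along x) and 40 mm wide (along y). Origin: under the slot's middle, at the underside; the box spans y = -240 to 50 mm. Inside, a ramp tips what is dropped in towards -y, away from the slot. It may get shifted.
- blank_p: White-primed fixed timber blank, 170 mm long (x), 38 mm high. One of the three blanks is in the jig, against the back fence (origin 94 mm from the jig's), two wait beyond it. Their unmarked widths differ by 5 mm; the one in the jig leaves a gap 2.2 mm wider than one of the 17, 22 and 27 mm packers. Origin: on the bench, at the -x end of its -y face.
- blank_q: White-primed fixed timber blank, 170 mm long (x), 38 mm high. One of the three blanks is in the jig, against the back fence (origin 94 mm from the jig's), two wait beyond it. Their unmarked widths differ by 5 mm; the one in the jig leaves a gap 2.2 mm wider than one of the 17, 22 and 27 mm packers. Origin: on the bench, at the -x end of its -y face.
- blank_r: White-primed fixed timber blank, 170 mm long (x), 38 mm high. One of the three blanks is in the jig, against the back fence (origin 94 mm from the jig's), two wait beyond it. Their unmarked widths differ by 5 mm; the one in the jig leaves a gap 2.2 mm wider than one of the 17, 22 and 27 mm packers. Origin: on the bench, at the -x end of its -y face.
- packer_a: Brown wooden packer, 60 mm (y) by 100 mm (z, its height) by its thickness (x, 0 to +thickness), 50 to 135 g. Packers are 12, 17, 22, 27 and 32 mm thick, one of each, unmarked: feel which is which. The 12 or the 32 may be absent. Origin: middle of the lower edge of the broad face lying on the rack's backboard; x points away from that board.
- packer_a_top (a point): Middle of the upper edge of the same broad face of packer_a, 100 mm along its z from its origin.
- packer_b: Brown wooden packer, 60 mm (y) by 100 mm (z, its height) by its thickness (x, 0 to +thickness), 50 to 135 g. Packers are 12, 17, 22, 27 and 32 mm thick, one of each, unmarked: feel which is which. The 12 or the 32 may be absent. Origin: middle of the lower edge of the broad face lying on the rack's backboard; x points away from that board.
- packer_b_top (a point): Middle of the upper edge of the same broad face of packer_b, 100 mm along its z from its origin.
- packer_c: Brown wooden packer, 60 mm (y) by 100 mm (z, its height) by its thickness (x, 0 to +thickness), 50 to 135 g. Packers are 12, 17, 22, 27 and 32 mm thick, one of each, unmarked: feel which is which. The 12 or the 32 may be absent. Origin: middle of the lower edge of the broad face lying on the rack's backboard; x points away from that board.
- packer_c_top (a point): Middle of the upper edge of the same broad face of packer_c, 100 mm along its z from its origin.
- packer_d: Brown wooden packer, 60 mm (y) by 100 mm (z, its height) by its thickness (x, 0 to +thickness), 50 to 135 g. Packers are 12, 17, 22, 27 and 32 mm thick, one of each, unmarked: feel which is which. The 12 or the 32 may be absent. Origin: middle of the lower edge of the broad face lying on the rack's backboard; x points away from that board.
- packer_d_top (a point): Middle of the upper edge of the same broad face of packer_d, 100 mm along its z from its origin.
- packer_e: Brown wooden packer, 60 mm (y) by 100 mm (z, its height) by its thickness (x, 0 to +thickness), 50 to 135 g. Packers are 12, 17, 22, 27 and 32 mm thick, one of each, unmarked: feel which is which. The 12 or the 32 may be absent. Origin: middle of the lower edge of the broad face lying on the rack's backboard; x points away from that board.
- packer_e_top (a point): Middle of the upper edge of the same broad face of packer_e, 100 mm along its z from its origin.
- glue: Bystander: yellow glue bottle, 56 mm diameter, 160 mm tall. Origin: centre of its underside (of the stock, for the square).
- driver: Bystander: screwdriver lying down along its own x, handle to -x.
- tape: Bystander: yellow tape measure 70 x 35 x 60 mm. Origin: centre of its underside (of the stock, for the square).
- square: Bystander: try square lying down, blade 170 mm, stock 110 mm. Origin: centre of its underside (of the stock, for the square).
- mug: Bystander: blue mug, 80 mm diameter, 95 mm tall. Origin: centre of its underside (of the stock, for the square).
Things that resemble listed ones, but are neither listed nor needed, are in the scene too. Leave any green or purple look-alike of the packer_e alone.

How it is judged:
By the outcome, as a careful person would: the job done as asked, in the order asked, and still so for the second after the job is handed in, with the robot touching nothing.
Of packer_b, packer_c only 1 to 2 are there at a start; the rules pass over those that are not, and their reading is None.
At some moment in a run one of box may be knocked a few centimetres aside while the robot is not near it.
It also fails if it takes over 210 s, if anything falls off the work surface, if the arm or the gripper's body presses on something with over 40 N, if the wrist force passes 120 N, or if a joint passes its speed limit or range.

## Working session

There is one attempt and no reset: what is moved stays moved. The work goes in short steps, Python scripts to look and compute and a tool call to move; the robot and the scene stay as the last step left them, time stands still between calls to the robot, and variables do not carry over. Pictures are saved under pics/ and viewed, at most 14 in all, crops included, and the job is handed in when it is done.

Besides the shell and the picture viewer there is one more tool, called after ">>>" as name(argument=value, ...), one argument or row to a line, values as JSON. drive_tool: Moves the arm, as the interface text tells. Its arguments: {"type":"object","properties":{"increments":{"type":"array","items":{"type":"object","properties":{"xyz":{"type":"array","items":{"type":"number"}},"twist":{"type":"number"}}}},"grip":{"type":"number"}},"required":["increments"]}

```bash
mkdir -p pics; cat > h.py <<'E'
import numpy as np, cv2, json, pickle
from rig import monitor, camera, robot, trace
def save(p,n): cv2.imwrite('pics/'+n, p['pixels'][:,:,::-1])
E
python3 - <<'E'
from h import *
s=monitor.read_state()
print({k:np.round(v,3).tolist() for k,v in s.items()}, robot.grasp_offset)
for n in ('scene','top'):
    p=camera(n); save(p,n+'0.png'); pickle.dump(p,open(n+'0.pkl','wb'))
    print(n,p['intrinsics'].tolist(),np.round(p['R'],4).tolist(),np.round(p['t'],4).tolist(),p['shot'])
    for o in ('rack','jig','end_stop_knob','end_stop','box','blank_p','packer_a','glue','driver','tape','square','mug'):
        print(o,[(round(d['conf'],2),d['extent']) for d in trace(p,o)])
E
```

```text
{'time': 0.0, 'joint_pos': [1.345, 0.69, -0.195, 1.566, 0.157, 0.903, -0.215], 'dq': [0.0, -0.002, -0.001, 0.001, 0.0, -0.002, 0.0], 'joint_torque': [-0.0, -53.962, -1.267, -15.855, 0.009, 0.009, 0.0], 'ee_pos': [0.16, -0.603, 0.23], 'tcp_rot': [-3.113, -0.407, 0.001], 'contact_force': [-0.037, -0.011, 0.045], 'ft_torque': [-0.011, 0.013, -0.009], 'gripper_force': 0.0, 'finger_gap': 1.001} 0.0187
scene [[464.7196393163544, 0.0, 318.18925895235043], [0.0, 464.7196393163544, 241.08684306291832], [0.0, 0.0, 1.0]] [[-0.8416, 0.5399, 0.016], [0.4483, 0.7147, -0.5369], [-0.3013, -0.4447, -0.8435]] [0.4158, -0.2203, 1.37] 1
rack [(0.79, [279.2, 285.7, 169.7, 104.6])]
jig [(0.72, [216.3, 188.7, 104.8, 73.2])]
end_stop_knob [(0.63, [232.7, 226.0, 25.9, 26.3]), (0.62, [344.2, 387.6, 29.5, 45.4])]
end_stop [(0.7, [233.6, 227.0, 21.6, 22.2]), (0.69, [343.6, 390.9, 30.5, 41.2]), (0.5, [401.5, 326.1, 46.9, 48.5])]
box [(0.95, [221.7, 39.1, 64.7, 132.3]), (0.58, [404.8, 321.7, 41.2, 53.4])]
blank_p [(0.84, [157.5, 263.9, 78.6, 48.3]), (0.78, [238.9, 196.4, 64.4, 43.2]), (0.78, [149.0, 224.8, 65.7, 
[... 1295 characters left out ...]
25.4]), (0.26, [187.0, 199.4, 136.1, 107.0])]
packer_a [(0.89, [192.4, 334.7, 41.6, 37.0]), (0.88, [225.9, 154.4, 21.8, 34.7]), (0.86, [220.0, 255.5, 25.5, 27.6]), (0.75, [239.4, 237.1, 28.5, 25.3]), (0.57, [197.4, 262.7, 21.8, 29.3]), (0.57, [284.6, 212.7, 23.1, 24.5]), (0.57, [276.9, 324.0, 26.0, 38.7]), (0.55, [261.9, 221.8, 27.8, 28.9])]
glue [(0.62, [187.9, 202.6, 31.8, 19.4]), (0.61, [311.2, 287.5, 16.6, 24.8])]
driver [(0.85, [272.4, 157.4, 29.4, 60.9])]
tape [(0.87, [309.0, 286.3, 16.9, 26.0]), (0.32, [273.1, 158.1, 27.6, 56.2]), (0.22, [287.5, 213.5, 21.8, 22.8])]
square [(0.59, [444.6, 149.5, 42.1, 60.5])]
mug [(0.84, [149.0, 239.5, 44.4, 28.3]), (0.28, [240.5, 234.0, 28.3, 30.3])]
```

View pics/scene0.png

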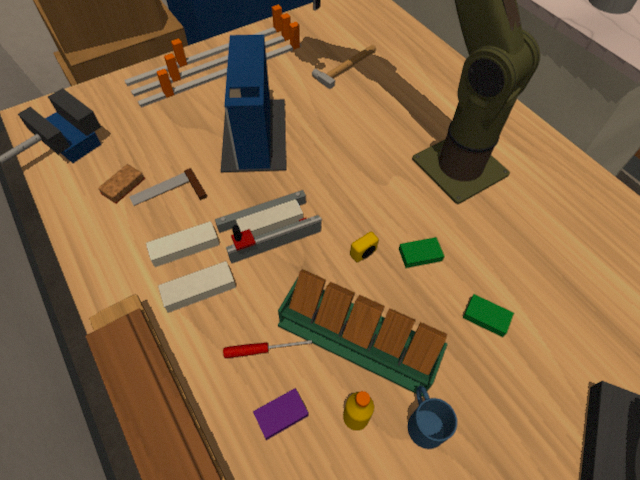

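View pics/top0.png

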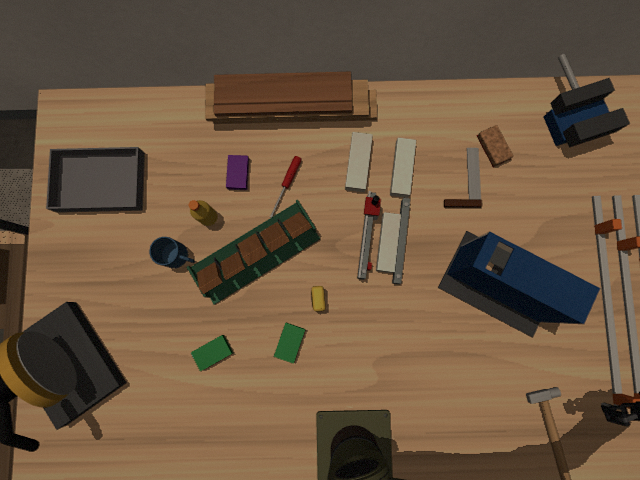

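Scene view: five brown packers in the green rack (scene ≈ (305,295), (332,310), (362,322), (394,333), (425,348)); the look-alikes are green blocks at (421,252) and (488,315) and a purple one at (280,413). The jig is at (270,222) with a red end stop and black knob at (240,235). The box slot is at (245,92) in scene and (499,259) in top.

```bash
cat >> h.py <<'E'
from scipy.spatial.transform import Rotation as Ro
def ray(p,uv):
    d=np.linalg.inv(p['intrinsics'])@np.array([uv[0],uv[1],1.]); R=np.array(p['R']);t=np.array(p['t'])
    return -R.T@t, R.T@d
def atz(p,uv,z):
    c,d=ray(p,uv); return c+d*(z-c[2])/d[2]
def tri(rs):
    A=np.zeros((3,3));b=np.zeros(3)
    for c,d in rs:
        d=d/np.linalg.norm(d);P=np.eye(3)-np.outer(d,d);A+=P;b+=P@c
    x=np.linalg.solve(A,b); return x, max(np.linalg.norm((np.eye(3)-np.outer(d,d)/(d@d))@(x-c)) for c,d in rs)
def wrist():
    s=monitor.read_state(); p=camera('wrist'); H=np.array(p['hand_eye'])
    T=np.eye(4);T[:3,:3]=Ro.from_rotvec(s['tcp_rot']).as_matrix();T[:3,3]=s['ee_pos']
    M=np.linalg.inv(T@H); p['R']=M[:3,:3];p['t']=M[:3,3]; return p
def proj(p,X):
    X=np.atleast_2d(X);c=(np.array(p['R'])@X.T).T+p['t'];q=(np.array(p['intrinsics'])@c.T).T;return q[:,:2]/q[:,2:]
def cen(m): ys,xs=np.nonzero(m);return np.array([xs.mean(),ys.mean()])
E
python3 - <<'E'
from h import *
S=camera('scene');T=camera('top')
a=[d for d in trace(S,'packer_a')];b=[d for d in trace(T,'packer_a')]
ca=[cen(d['pixels']) for d in a];cb=[cen(d['pixels']) for d in b]
for i,u in enumerate(ca):
    for j,v in enumerate(cb):
        x,e=tri([ray(S,u),ray(T,v)])
        if e<.006 and -.01<x[2]<.15: print('pk',u.round(),v.round(),x.round(3),round(e,4))
x,e=tri([ray(S,(245,92)),ray(T,(499,259))]);print('slot',x,e)
print(atz(S,(245,92),.24),atz(T,(499,259),.24))
k=cen(trace(T,'end_stop_knob')[0]['pixels']);print(k,atz(T,k,.1))
for d in trace(T,'blank_p')[:3]: 
    r=cv2.minAreaRect(np.argwhere(d['pixels'])[:,::-1].astype(np.float32));print('blank',[atz(T,q,.038).round(3).tolist() for q in cv2.boxPoints(r)])
w=wrist();print(np.round(w['hand_eye'],3).tolist(),w['intrinsics'].tolist())
E
```

```text
pk [489. 316.] [212. 353.] [0.268 0.396 0.008] 0.0009
pk [425. 348.] [209. 278.] [0.476 0.388 0.079] 0.0004
pk [421. 252.] [289. 343.] [0.291 0.174 0.01 ] 0.0001
pk [363. 321.] [252. 249.] [0.552 0.269 0.081] 0.0
pk [280. 414.] [237. 172.] [0.797 0.325 0.008] 0.0002
pk [394. 333.] [232. 265.] [0.509 0.325 0.077] 0.0001
pk [307. 294.] [297. 225.] [0.618 0.144 0.076] 0.0007
pk [334. 308.] [274. 237.] [0.586 0.208 0.081] 0.0002
slot [ 0.49336661 -0.35157706  0.23720396] 1.4485939844797978e-05
[ 0.49467269 -0.34844078  0.24      ] [ 0.49306633 -0.3504931   0.24      ]
[252.19895288 249.04886562] [0.55005985 0.26537521 0.1       ]
blank [[0.488, -0.075, 0.038], [0.66, -0.097, 0.038], [0.653, -0.155, 0.038], [0.481, -0.132, 0.038]]
blank [[0.706, -0.12, 0.038], [0.888, -0.151, 0.038], [0.877, -0.214, 0.038], [0.696, -0.182, 0.038]]
blank [[0.727, 0.005, 0.038], [0.904, -0.021, 0.038], [0.895, -0.082, 0.038], [0.718, -0.055, 0.038]]
[[-0.0, -0.951, -0.308, 0.079], [1.0, -0.001, 0.0, -0.0], [-0.0, -0.308, 0.951, -0.144], [0.0, 0.0, 0.0, 1.0]] [[425.71567947435415, 0.0, 316.54008572581887], [0.0, 425.71567947435415, 236.24585889171325], [0.0, 0.0, 1.0]]
```

```bash
cat >> h.py <<'E'
def here():
    s=monitor.read_state();M=Ro.from_rotvec(s['tcp_rot']).as_matrix()
    return np.array(s['ee_pos']),np.degrees(np.arctan2(M[1,0],M[0,0])),M,s
def plan(xyz,head=None,h0=None):
    """local shift with the present heading (or h0), and the twist needed after it"""
    p,h,M,s=here()
    hh=np.radians(h if h0 is None else h0);dx,dy,dz=np.array(xyz)-p
    l=(dx*np.cos(hh)+dy*np.sin(hh), dx*np.sin(hh)-dy*np.cos(hh), -dz)
    tw=0 if head is None else -((head-h+180)%360-180)
    print('local',np.round(l,4),'twist',round(tw,2),'| at',p.round(4),'head',round(h,2),'t',round(s['time'],1),'gap',round(85*s['finger_gap'],1),'F',np.round(s['contact_force'],1),'j7',round(s['joint_pos'][6],2))
E
python3 -c "
from h import *
plan((.54,-.06,.4),172.6)"
```

```text
local [ 0.5065 -0.4283 -0.1687] twist -157.71 | at [ 0.1606 -0.6041  0.2313] head 14.89 t 1.6 gap 85.0 F [-0.5  0.2  0.6] j7 -0.22
```

>>> drive_tool(
  increments=[
    {"xyz": [0,0,-0.056]},
    {"xyz": [0,0,-0.056]},
    {"xyz": [0,0,-0.056]},
    {"xyz": [0.036,-0.031,0]},
    {"xyz": [0.036,-0.031,0]},
    {"xyz": [0.036,-0.031,0]},
    {"xyz": [0.036,-0.031,0]},
    {"xyz": [0.036,-0.031,0]},
    {"xyz": [0.036,-0.031,0]},
    {"xyz": [0.036,-0.031,0]},
  ],
)

```text
invalid input
```

>>> drive_tool(
  increments=[
    {"xyz": [0.036,-0.031,0]},
    {"xyz": [0.036,-0.031,0]},
    {"xyz": [0.036,-0.031,0]},
    {"xyz": [0.036,-0.031,0]},
    {"xyz": [0.036,-0.031,0]},
    {"xyz": [0.036,-0.031,0]},
    {"xyz": [0.036,-0.031,0]},
    {"xyz": [0,0,0],"twist": -10},
    {"xyz": [0,0,0],"twist": -10},
    {"xyz": [0,0,0],"twist": -10},
  ],
)

```text
invalid input
```

>>> drive_tool(
  increments=[
    {"xyz": [0,0,0.02],"twist": -10},
    {"xyz": [0,0,0.02],"twist": -10},
    {"xyz": [0,0,0.02],"twist": -10},
    {"xyz": [0,0,0.02],"twist": -10},
    {"xyz": [0,0,0.02],"twist": -10},
    {"xyz": [0,0,0.02],"twist": -10},
    {"xyz": [0,0,0.02],"twist": -10},
    {"xyz": [0,0,0.02],"twist": -10},
    {"xyz": [0,0,0.02],"twist": -10},
    {"xyz": [0,0,0.02],"twist": -10},
  ],
)

```text
time: 2.9
ee_pos: [0.1604, -0.6044, 0.0307]
tcp_rot: [1.684, 2.652, -0.001]
contact_force: [0.1, -0.6, -0.3]
finger_gap: 0.999
gripper_force: 0.0
```

>>> drive_tool(
  increments=[
    {"xyz": [0,0,0],"twist": -10},
    {"xyz": [0,0,0],"twist": -10},
    {"xyz": [0,0,0],"twist": -7.7},
    {"xyz": [0,0,0]},
    {"xyz": [0,0,0]},
  ],
)

```text
invalid input
```

```bash
python3 - <<'E'
from h import *
plan((.54,-.06,.2),172.6)
w=wrist();save(w,'w1.png');pickle.dump(w,open('w1.pkl','wb'))
E
```

```text
local [ 0.331   0.5752 -0.1693] twist -57.41 | at [ 0.1604 -0.6044  0.0307] head 115.19 t 2.9 gap 84.9 F [ 0.1 -0.6 -0.3] j7 1.01
```

View pics/w1.png

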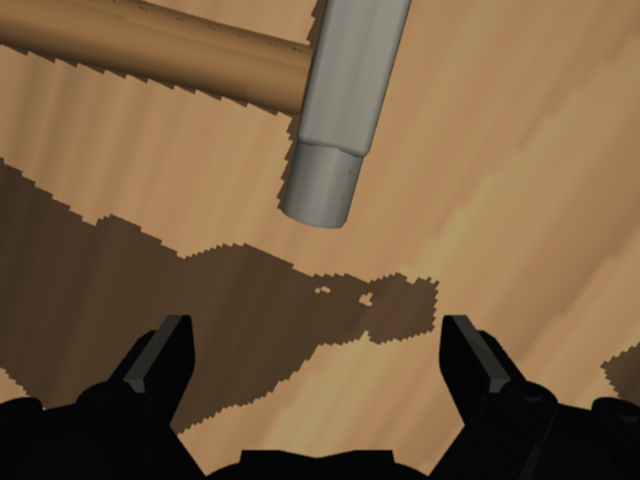

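The rows without a twist were refused; from here I'll give both fields. The wrist view shows only the hammer at (340,120), untouched.

>>> drive_tool(
  increments=[
    {"xyz": [0,0,-0.06],"twist": 0},
    {"xyz": [0,0,-0.06],"twist": 0},
    {"xyz": [0,0,-0.06],"twist": 0},
    {"xyz": [0,0,-0.06],"twist": 0},
    {"xyz": [0,0,-0.06],"twist": 0},
    {"xyz": [0,0,-0.06],"twist": 0},
    {"xyz": [0,0,0],"twist": 0},
  ],
)

```text
time: 3.82
ee_pos: [0.1627, -0.6056, 0.3975]
tcp_rot: [1.689, 2.637, -0.009]
contact_force: [0.1, -0.3, 0.6]
finger_gap: 0.997
gripper_force: 0.0
```

```bash
python3 -c "
from h import *
plan((.54,-.06,.39),172.6)"
```

```text
local [0.3376 0.571  0.0075] twist -57.86 | at [ 0.1627 -0.6056  0.3975] head 114.74 t 3.8 gap 84.7 F [ 0.1 -0.3  0.6] j7 1.31
```

>>> drive_tool(
  increments=[
    {"xyz": [0.024,0.041,0],"twist": 0},
    {"xyz": [0.024,0.041,0],"twist": 0},
    {"xyz": [0.024,0.041,0],"twist": 0},
    {"xyz": [0.024,0.041,0],"twist": 0},
    {"xyz": [0.024,0.041,0],"twist": 0},
    {"xyz": [0.024,0.041,0],"twist": 0},
    {"xyz": [0.024,0.041,0],"twist": 0},
    {"xyz": [0.024,0.041,0],"twist": 0},
    {"xyz": [0.024,0.041,0],"twist": 0},
    {"xyz": [0.024,0.041,0],"twist": 0},
  ],
)

```text
time: 5.08
ee_pos: [0.4315, -0.2124, 0.3907]
tcp_rot: [-1.693, -2.645, 0.001]
contact_force: [0.5, 0.0, 0.4]
finger_gap: 0.998
gripper_force: 0.0
```

>>> drive_tool(
  increments=[
    {"xyz": [0.024,0.041,0],"twist": 0},
    {"xyz": [0.024,0.041,0],"twist": 0},
    {"xyz": [0.024,0.041,0],"twist": 0},
    {"xyz": [0.024,0.041,0],"twist": 0},
    {"xyz": [0,0,0.03],"twist": -10},
    {"xyz": [0,0,0.03],"twist": -10},
    {"xyz": [0,0,0.03],"twist": -10},
    {"xyz": [0,0,0.03],"twist": -10},
    {"xyz": [0,0,0.03],"twist": -10},
    {"xyz": [0,0,0.04],"twist": -8},
  ],
)

```text
time: 6.32
ee_pos: [0.5397, -0.0578, 0.2001]
tcp_rot: [0.191, 3.136, 0.0]
contact_force: [0.8, -0.5, -0.1]
finger_gap: 1.003
gripper_force: 0.0
```

>>> drive_tool(
  increments=[
    {"xyz": [0,0,0],"twist": 0},
    {"xyz": [0,0,0],"twist": 0},
  ],
)

```text
time: 6.58
ee_pos: [0.5403, -0.0573, 0.2023]
tcp_rot: [0.199, 3.134, 0.001]
contact_force: [-0.4, -0.1, -0.4]
finger_gap: 1.006
gripper_force: 0.0
```

```bash
python3 - <<'E'
from h import *
plan((.54,-.06,.2),172.6)
w=wrist();save(w,'w2.png');pickle.dump(w,open('w2.pkl','wb'))
E
```

```text
local [-0.     -0.0027  0.0023] twist 0.12 | at [ 0.5403 -0.0573  0.2023] head 172.72 t 6.6 gap 85.5 F [-0.4 -0.1 -0.4] j7 0.7
```

View pics/w2.png

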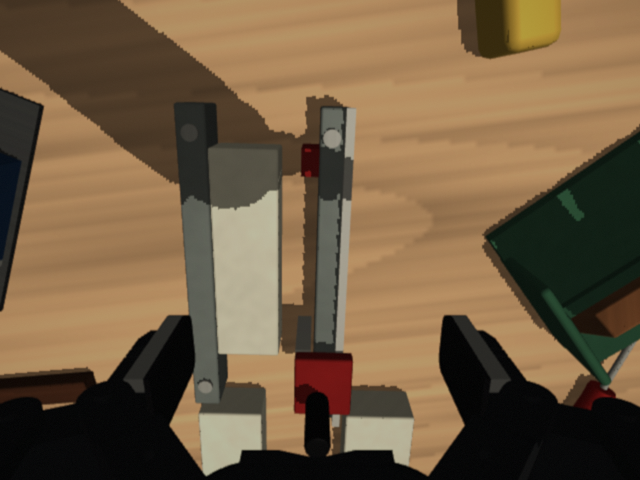

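Wrist view (image down = world +x): front fence inner top edge at u≈318, blank's edge at u≈281, red block at (310,160), and the end stop with knob at (322,385).

```bash
python3 - <<'E'
from h import *
w=pickle.load(open('w2.pkl','rb'));g=cv2.cvtColor(w['pixels'],cv2.COLOR_RGB2HSV).astype(int)
px=w['pixels'].astype(int)
for v in (170,225,260,295,330): print(v,[tuple(px[v,u]) if 0 else int(px[v,u].sum()//3) for u in range(272,352)])
print('red v',[(v,tuple(map(int,px[v,310]))) for v in range(138,186,2)])
print('knob row',[tuple(map(int,px[v,317])) for v in range(385,456,6)])
E
```

```text
170 [79, 79, 79, 79, 75, 69, 57, 52, 53, 60, 58, 57, 58, 59, 58, 57, 58, 57, 56, 57, 57, 57, 57, 57, 57, 56, 57, 59, 53, 31, 22, 21, 22, 23, 23, 26, 32, 34, 26, 21, 21, 20, 21, 21, 22, 19, 24, 29, 35, 40, 40, 41, 41, 42, 41, 41, 41, 41, 41, 41, 41, 41, 41, 41, 41, 40, 40, 42, 41, 41, 41, 45, 60, 64, 64, 64, 63, 65, 63, 62]
225 [178, 177, 178, 177, 171, 153, 104, 74, 71, 77, 100, 116, 119, 119, 119, 119, 119, 119, 118, 118, 119, 119, 118, 118, 118, 119, 119, 118, 119, 120, 111, 70, 51, 51, 51, 51, 51, 51, 52, 52, 51, 52, 52, 52, 47, 40, 64, 84, 96, 99, 98, 97, 97, 97, 97, 96, 97, 97, 98, 98, 98, 98, 98, 99, 101, 93, 58, 40, 54, 104, 148, 156, 157, 156, 157, 156, 156, 152, 132, 122]
260 [171, 171, 172, 171, 164, 148, 101, 72, 69, 85, 123, 133, 134, 133, 133, 133, 133, 134, 134, 134, 134, 135, 134, 135, 134, 135, 135, 135, 135, 137, 131, 101, 69, 59, 60, 59, 60, 60, 61, 61, 61, 61, 62, 55, 44, 63, 84, 95, 96, 95, 95, 96, 97, 95, 97, 97, 97, 97, 96, 96, 98, 98, 99, 90, 59, 41, 45, 88, 144, 155, 156, 155, 155, 156, 155, 154, 146, 143, 142, 143]
295 [170, 171, 171, 171, 166, 148, 91, 66, 6
[... 617 characters left out ...]
, 151, 151, 147, 142, 141, 141, 141, 142, 140, 140]
red v [(138, (77, 58, 40)), (140, (79, 59, 41)), (142, (77, 56, 38)), (144, (42, 17, 13)), (146, (37, 8, 7)), (148, (48, 8, 6)), (150, (100, 19, 17)), (152, (60, 11, 11)), (154, (47, 10, 8)), (156, (48, 9, 8)), (158, (48, 10, 8)), (160, (47, 8, 8)), (162, (48, 9, 8)), (164, (48, 10, 9)), (166, (48, 9, 9)), (168, (47, 8, 6)), (170, (58, 12, 10)), (172, (104, 20, 18)), (174, (107, 21, 19)), (176, (98, 31, 25)), (178, (70, 51, 35)), (180, (70, 53, 36)), (182, (73, 55, 37)), (184, (77, 58, 40))]
knob row [(114, 22, 20), (47, 7, 7), (5, 5, 5), (5, 5, 5), (2, 2, 2), (2, 3, 3), (3, 2, 3), (4, 3, 4), (3, 2, 3), (14, 13, 13), (11, 10, 9), (9, 9, 9)]
```

```bash
python3 - <<'E'
from h import *
w=pickle.load(open('w2.pkl','rb'))
F=np.array([atz(w,q,.052) for q in ((317.8,225),(316.9,260),(315.9,295),(314.9,330))])
Fo=np.array([atz(w,q,.052) for q in ((338,225),(336,260),(334.7,295),(333,330))])
B=np.array([atz(w,q,.038) for q in ((277.6,225),(277.6,260),(277.5,295),(277.5,330))])
def ang(P): d=P[-1]-P[0]; return np.degrees(np.arctan2(d[1],d[0]))
print(ang(F),ang(Fo),ang(B))
th=np.radians(-7.4)
for a in (ang(F),ang(B),-7.4):
  n=np.array([-np.sin(np.radians(a)),np.cos(np.radians(a))]);print(a,'n.F',F[:,:2]@n,'Fo',Fo[:,:2]@n,'B',B[:,:2]@n)
R1=atz(w,(310,171),.038);R2=atz(w,(310,145),.038);print('red block near/far top edges',R1,R2, 'red face bottom',atz(w,(310,177),0))
for q in ((215,148),(281,148),(277.5,352),(219,352)): print('blank corner',atz(w,q,.038).round(4))
E
```

```text
-8.772981446711016 -9.035457070799056 -8.97224407564565
-8.772981446711016 n.F [0.02717956 0.02722879 0.02720486 0.02717956] Fo [0.0417022  0.04133258 0.04147366 0.04131053] B [-0.00295017 -0.00302259 -0.00317855 -0.00326166]
-8.97224407564565 n.F [0.02909424 0.02923719 0.02931222 0.02939154] Fo [0.04361549 0.04333964 0.04357965 0.04352116] B [-0.00101828 -0.0009925  -0.00104478 -0.00101828]
-7.4 n.F [0.01397916 0.01338263 0.01267696 0.01193087] Fo [0.02850652 0.02749101 0.02695041 0.02606645] B [-0.01625926 -0.01700824 -0.01787848 -0.01871674]
red block near/far top edges [ 0.511258   -0.05805234  0.038     ] [ 0.492918   -0.05561244  0.038     ] red face bottom [ 0.52216442 -0.06006297  0.        ]
blank corner [ 0.4864 -0.123   0.038 ]
blank corner [ 0.4924 -0.0764  0.038 ]
blank corner [ 0.6575 -0.1048  0.038 ]
blank corner [ 0.6513 -0.1532  0.038 ]
```

Gap ≈ 30 mm (blank ≈ 50 mm wide), so the 27 mm packer is the one wanted. Next, the rack.

```bash
python3 -c "
from h import *
plan((.527,.307,.28),120)"
```

```text
local [ 0.0596  0.3596 -0.0772] twist 52.75 | at [ 0.5408 -0.0572  0.2028] head 172.75 t 6.6 gap 84.8 F [ 0.2  0.  -0.8] j7 0.7
```

>>> drive_tool(
  increments=[
    {"xyz": [0.006,0.036,-0.01],"twist": 0},
    {"xyz": [0.006,0.036,-0.01],"twist": 0},
    {"xyz": [0.006,0.036,-0.01],"twist": 0},
    {"xyz": [0.006,0.036,-0.01],"twist": 0},
    {"xyz": [0.006,0.036,-0.01],"twist": 0},
    {"xyz": [0.006,0.036,-0.01],"twist": 0},
    {"xyz": [0.006,0.036,-0.01],"twist": 0},
    {"xyz": [0.006,0.036,-0.01],"twist": 0},
    {"xyz": [0.006,0.036,0],"twist": 0},
    {"xyz": [0.006,0.036,0],"twist": 0},
  ],
)

```text
time: 7.88
ee_pos: [0.5252, 0.3088, 0.2836]
tcp_rot: [0.198, 3.133, 0.003]
contact_force: [0.8, 1.1, -0.3]
finger_gap: 0.999
gripper_force: 0.0
```

>>> drive_tool(
  increments=[
    {"xyz": [0,0,0],"twist": 10},
    {"xyz": [0,0,0],"twist": 10},
    {"xyz": [0,0,0],"twist": 10},
    {"xyz": [0,0,0],"twist": 10},
    {"xyz": [0,0,0],"twist": 10},
    {"xyz": [0,0,0],"twist": 2.7},
    {"xyz": [0,0,0],"twist": 0},
    {"xyz": [0,0,0],"twist": 0},
  ],
)

```text
time: 8.88
ee_pos: [0.525, 0.3073, 0.2823]
tcp_rot: [1.566, 2.723, 0.002]
contact_force: [0.4, 0.6, 0.4]
finger_gap: 0.999
gripper_force: 0.0
```

```bash
python3 - <<'E'
from h import *
plan((.527,.307,.28),120)
w=wrist();save(w,'w3.png')
tr=trace(w,'packer_a');w['tr']=tr;pickle.dump(w,open('w3.pkl','wb'))
for d in tr: print(round(d['conf'],2),d['extent'],cen(d['pixels']))
E
```

```text
local [-0.0013  0.0015  0.0023] twist 0.2 | at [0.525  0.3073 0.2823] head 120.2 t 8.9 gap 84.9 F [0.4 0.6 0.4] j7 -0.52
0.94 [268.4, 211.3, 101.7, 104.7] [316.91029126 258.91067961]
0.86 [263.5, 129.9, 88.0, 93.4] [305.68404423 172.72306477]
0.81 [271.7, 288.3, 88.4, 99.5] [314.73979058 336.86945899]
0.79 [276.8, 353.7, 72.9, 98.5] [311.22275479 401.35898083]
0.77 [65.1, 0.0, 84.0, 16.8] [112.           5.59504132]
0.72 [483.6, 249.9, 116.7, 96.7] [543.49320489 297.65508343]
0.71 [0.0, 124.5, 106.8, 115.9] [ 43.86682116 182.59623773]
0.67 [262.6, 25.0, 97.1, 102.4] [309.01663798  77.13138267]
```

View pics/w3.png

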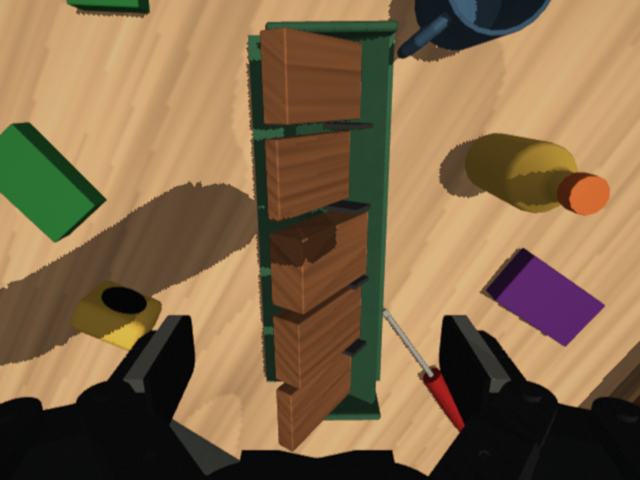

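The wrist view (image left = robot side) shows five packers leaning left; their back top edges are at u≈262–278, v = 75, 172, 260, 337, 410. The green blocks at (50,185) and (110,0) and the purple one at (545,297) are the look-alikes and are clearly outside the rack.

```bash
python3 - <<'E'
from h import *
w=pickle.load(open('w3.pkl','rb'));S=camera('scene');T=camera('top')
def quad(m):
    c=max(cv2.findContours(m.astype(np.uint8),0,1)[0],key=cv2.contourArea)
    return cv2.approxPolyN(c,4,ensure_convex=True).reshape(-1,2).astype(float)
W=sorted([d for d in w['tr'] if 290<cen(d['pixels'])[0]<330],key=lambda d:cen(d['pixels'])[1])
Sx=sorted([d for d in trace(S,'packer_a') if 285<cen(d['pixels'])[0]<440 and 280<cen(d['pixels'])[1]<360],key=lambda d:-cen(d['pixels'])[0])
print(len(W),len(Sx))
save(dict(pixels=cv2.resize(w['pixels'][10:460,240:400],None,fx=1.3,fy=1.3,interpolation=cv2.INTER_CUBIC)),'c3.png')
for a,b in zip(W,Sx):
    q=quad(a['pixels']);r=quad(b['pixels'])
    L=q[np.argsort(q[:,0])[:2]].mean(0); U=r[np.argsort(r@np.array([.45,1.]) if 0 else r[:,1]-.5*r[:,0])[:2]].mean(0)
    x,e=tri([ray(w,L),ray(S,U)]);print(L,U,x.round(4),round(e,4))
    print('  q',q.round().tolist(),'r',r.round().tolist())
E
```

```text
5 5
[261.   74.5] [434.  328.5] [0.4445 0.3704 0.1114] 0.0001
  q [[361.0, 42.0], [360.0, 119.0], [263.0, 127.0], [259.0, 22.0]] r [[448.0, 335.0], [429.0, 376.0], [403.0, 363.0], [420.0, 322.0]]
[266. 183.] [402. 314.] [0.4831 0.308  0.1165] 0.0017
  q [[348.0, 197.0], [268.0, 227.0], [264.0, 139.0], [350.0, 130.0]] r [[415.0, 320.0], [399.0, 359.0], [374.0, 346.0], [389.0, 308.0]]
[271. 285.] [372. 299.] [0.5231 0.2501 0.138 ] 0.004
  q [[366.0, 272.0], [273.0, 336.0], [269.0, 234.0], [369.0, 195.0]] r [[385.0, 306.0], [368.0, 350.0], [341.0, 337.0], [359.0, 292.0]]
[274.5 362. ] [342. 287.] [0.5584 0.1907 0.133 ] 0.0044
  q [[360.0, 336.0], [277.0, 411.0], [272.0, 313.0], [360.0, 283.0]] r [[356.0, 293.0], [338.0, 335.0], [315.0, 323.0], [328.0, 281.0]]
[278.  426.5] [313.5 274. ] [0.5926 0.1305 0.1278] 0.0027
  q [[350.0, 392.0], [280.0, 467.0], [276.0, 386.0], [352.0, 347.0]] r [[326.0, 280.0], [312.0, 319.0], [288.0, 308.0], [301.0, 268.0]]
```

View pics/c3.png

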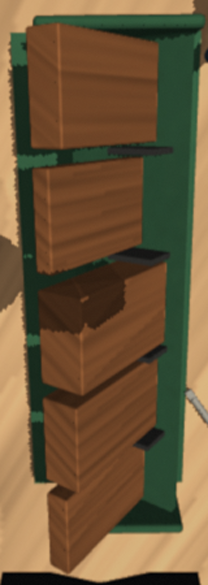

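```bash
python3 - <<'E'
from h import *
from scipy.optimize import least_squares
w=pickle.load(open('w3.pkl','rb'))
c=lambda u,v:(240+u/1.3,10+v/1.3)
# corners from the crop: back-top edge far/near ends, front-top edge far/near ends
C=[[(27,24),(31,144),(58,30),(62,148)],[(33,164),(38,272),(47,166),(51,264)],[(40,288),(44,394),(80,300),(84,382)],[(45,396),(49,490),(76,404),(79,478)],[(50,490),(53,572),(68,492),(70,566)]]
P=[[atz(w,c(*q),.112) for q in k[:2]] for k in C]
for p in P: print(np.round(p,4).tolist(), np.linalg.norm(p[0]-p[1]).round(4))
def model(p):
    x,y,th,z=p[:4];o=[]
    ex=np.array([np.cos(th),np.sin(th),0]);ey=np.array([-np.sin(th),np.cos(th),0]);ez=np.array([0,0,1.])
    n=np.cos(.6109)*ex+np.sin(.6109)*ez
    for i in range(5):
        m=np.array([x,y,z])+ey*(.07*(2-i)+p[9+i]); t=p[4+i]
        for b in (m,m+n*t):
            o+= [b+ey*.03,b-ey*.03]
    return np.array(o)
def res(p):
    q=proj(w,model(p)).reshape(5,4,2);o=np.array([[c(*k) for k in kk] for kk in C])
    return np.r_[(q-o).ravel(),np.array(p[9:])*500,(p[3]-.112)*0]
s=least_squares(res,[.515,.249,.52,.112]+[.022]*5+[0]*5,loss='soft_l1')
print(s.x.round(4),np.degrees(s.x[2]),s.cost)
E
```

```text
[[0.431, 0.3957, 0.112], [0.4608, 0.344, 0.112]] 0.0597
[[0.4668, 0.3351, 0.112], [0.4985, 0.2818, 0.112]] 0.0621
[[0.5042, 0.2737, 0.112], [0.5397, 0.2131, 0.112]] 0.0702
[[0.5409, 0.2122, 0.112], [0.5769, 0.1514, 0.112]] 0.0707
[[0.5775, 0.1517, 0.112], [0.6125, 0.092, 0.112]] 0.0692
[ 5.194e-01  2.486e-01  5.431e-01  1.133e-01  2.080e-02  9.500e-03
  3.010e-02  2.410e-02  1.420e-02  7.000e-04  1.000e-03 -1.000e-03
 -5.000e-04 -1.000e-04] 31.116817031301608 65.68754682613454
```

Fitted thicknesses from the top of the rack: about 22, 12, 32, 27 and 17 mm. So the fourth (from the mug end) should be the 27 mm one; I'll confirm it by squeezing.

```bash
python3 -c "
from h import *
plan((.5746,.2014,.18),121.1)"
```

```text
local [-0.1162 -0.0102  0.1013] twist -0.91 | at [0.5249 0.307  0.2813] head 120.19 t 9.1 gap 84.5 F [-0.4  0.2  0.1] j7 -0.52
```

>>> drive_tool(
  increments=[
    {"xyz": [-0.029,-0.0025,0.0],"twist": -0.9},
    {"xyz": [-0.029,-0.0025,0.025],"twist": 0},
    {"xyz": [-0.029,-0.0025,0.025],"twist": 0},
    {"xyz": [-0.029,-0.0025,0.025],"twist": 0},
    {"xyz": [0,0,0.026],"twist": 0},
    {"xyz": [0,0,0],"twist": 0},
  ],
)

```text
time: 9.88
ee_pos: [0.5747, 0.2012, 0.1785]
tcp_rot: [-1.544, -2.733, 0.005]
contact_force: [-1.0, 0.1, -0.1]
finger_gap: 1.002
gripper_force: 0.0
```

```bash
python3 -c "
from h import *
plan((.5746,.2014,.088),121.1)
w=wrist();save(w,'w4.png')"
```

```text
local [ 0.0002 -0.      0.0905] twist -0.03 | at [0.5747 0.2012 0.1785] head 121.07 t 9.9 gap 85.2 F [-1.   0.1 -0.1] j7 -0.41
```

View pics/w4.png

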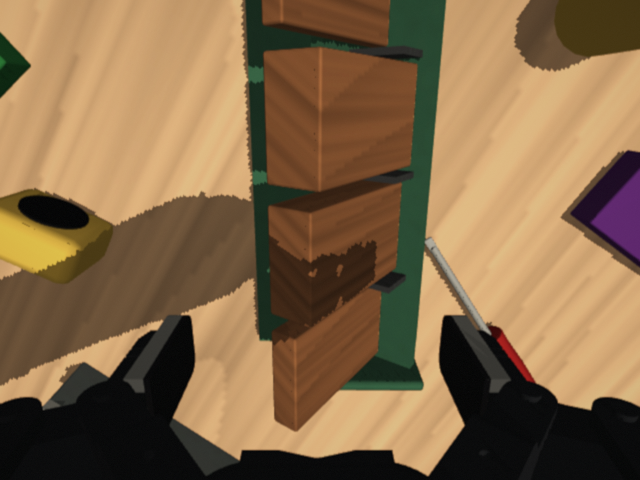

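Packer 4 spans v≈195–325, with packer 5 below it; check that the grasp axis meets packer 4.

```bash
python3 -c "
from h import *
w=wrist()
print(proj(w,[(.5746,.2014,.1),(.5746,.2014,.12),(.554,.189,.113),(.5746,.2014,.178)]))"
```

```text
[[314.06349273 248.62675658]
 [313.77424791 261.68049637]
 [268.35322076 256.80116906]
 [312.55321102 316.78640362]]
```

>>> drive_tool(
  increments=[
    {"xyz": [-0.002,0,0.03],"twist": 0},
    {"xyz": [0,0,0.03],"twist": 0},
    {"xyz": [0,0,0.02],"twist": 0},
    {"xyz": [0,0,0.01],"twist": 0},
    {"xyz": [0,0,0],"twist": 0},
  ],
)

```text
time: 10.6
ee_pos: [0.577, 0.2009, 0.0904]
tcp_rot: [1.544, 2.736, 0.0]
contact_force: [0.6, 0.4, 1.0]
finger_gap: 0.998
gripper_force: 0.0
```

>>> drive_tool(
  grip=0.2,
  increments=[
    {"xyz": [0,0,0],"twist": 0},
    {"xyz": [0,0,0],"twist": 0},
    {"xyz": [0,0,0],"twist": 0},
    {"xyz": [0,0,0],"twist": 0},
  ],
)

```text
time: 11.1
ee_pos: [0.5784, 0.2014, 0.0946]
tcp_rot: [1.543, 2.732, 0.005]
contact_force: [-6.5, -3.5, 23.3]
finger_gap: 0.51
gripper_force: 53.2
```

>>> drive_tool(
  grip=0.9,
  increments=[
    {"xyz": [0,0.003,-0.006],"twist": 0},
    {"xyz": [0,0.004,-0.006],"twist": 0},
    {"xyz": [0,0.004,-0.006],"twist": 0},
    {"xyz": [0,0.004,-0.006],"twist": 0},
    {"xyz": [0,0.004,-0.006],"twist": 0},
    {"xyz": [0,0,0],"twist": 0},
  ],
)

```text
time: 11.85
ee_pos: [0.5978, 0.2135, 0.1234]
tcp_rot: [1.543, 2.73, 0.017]
contact_force: [4.8, 2.4, 5.5]
finger_gap: 0.312
gripper_force: 58.0
```

Opening 26.5 mm, flush: this is the 27 mm packer. Lifting it out.

>>> drive_tool(
  increments=[
    {"xyz": [0,0,-0.02],"twist": 0},
    {"xyz": [0,0,-0.03],"twist": 0},
    {"xyz": [0,0,-0.04],"twist": 0},
    {"xyz": [0,0,-0.04],"twist": 0},
    {"xyz": [0,0,0],"twist": 0},
  ],
)

```text
time: 12.48
ee_pos: [0.5941, 0.2116, 0.2541]
tcp_rot: [1.543, 2.733, 0.008]
contact_force: [0.8, 0.6, -1.3]
finger_gap: 0.306
gripper_force: 60.2
```

```bash
python3 -c "
from h import *
plan((.54,-.06,.25),171.1)
w=wrist();save(w,'w5.png')
S=camera('scene');save(S,'s5.png');cv2.imwrite('pics/c5.png',np.hstack([w['pixels'][:,:,::-1][200:,150:500],cv2.resize(S['pixels'][200:380,240:420,::-1],(280,280))]))"
```

```text
local [-0.2046 -0.1865  0.0041] twist -50.02 | at [0.5941 0.2116 0.2541] head 121.08 t 12.5 gap 26.0 F [ 0.8  0.6 -1.3] j7 -0.33
```

View pics/c5.png

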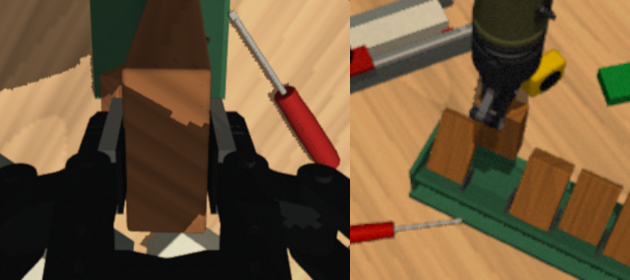

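The 27 mm packer is held upright and flush, its top end at about (316,270)–(316,432) in the full wrist frame, so centred in the pads. On to the jig.

>>> drive_tool(
  increments=[
    {"xyz": [-0.025,-0.023,0],"twist": 0},
    {"xyz": [-0.025,-0.023,0],"twist": 0},
    {"xyz": [-0.025,-0.023,0],"twist": 0},
    {"xyz": [-0.025,-0.023,0],"twist": 0},
    {"xyz": [-0.025,-0.023,0],"twist": 0},
    {"xyz": [-0.025,-0.023,0],"twist": 0},
    {"xyz": [-0.025,-0.023,0],"twist": 0},
    {"xyz": [-0.025,-0.023,0],"twist": 0},
    {"xyz": [0,0,0],"twist": -10},
    {"xyz": [0,0,0],"twist": -10},
  ],
)

```text
time: 13.82
ee_pos: [0.5372, -0.057, 0.2487]
tcp_rot: [-1.038, -2.961, 0.003]
contact_force: [0.8, 0.5, -0.5]
finger_gap: 0.306
gripper_force: 59.9
```

>>> drive_tool(
  increments=[
    {"xyz": [0,0,0.02],"twist": -10},
    {"xyz": [0,0,0.02],"twist": -10},
    {"xyz": [0,0,0.02],"twist": -10},
    {"xyz": [0,0,0],"twist": 0},
    {"xyz": [0,0,0],"twist": 0},
  ],
)

```text
time: 14.45
ee_pos: [0.5386, -0.0558, 0.1903]
tcp_rot: [-0.248, -3.131, -0.0]
contact_force: [0.4, -0.3, -1.0]
finger_gap: 0.304
gripper_force: 60.0
```

```bash
python3 -c "
from h import *
plan((.5445,-.0717,.15),171.1)"
```

```text
local [-0.0083 -0.0148  0.0403] twist -0.16 | at [ 0.5386 -0.0558  0.1903] head 170.94 t 14.4 gap 25.8 F [ 0.4 -0.3 -1. ] j7 0.66
```

>>> drive_tool(
  increments=[
    {"xyz": [-0.004,-0.007,0.01],"twist": -0.2},
    {"xyz": [-0.004,-0.008,0.01],"twist": 0},
    {"xyz": [0,0,0.01],"twist": 0},
    {"xyz": [0,0,0.01],"twist": 0},
    {"xyz": [0,0,0],"twist": 0},
    {"xyz": [0,0,0],"twist": 0},
  ],
)

```text
time: 15.2
ee_pos: [0.5446, -0.0716, 0.1505]
tcp_rot: [0.238, 3.132, 0.0]
contact_force: [0.3, -0.1, -1.8]
finger_gap: 0.306
gripper_force: 60.1
```

```bash
python3 -c "
from h import *
plan((.5445,-.0717,.15),171.1)
w=wrist();save(w,'w6.png');cv2.imwrite('pics/c6.png',w['pixels'][:,150:500,::-1])"
```

```text
local [ 0.0001 -0.0002  0.0005] twist 0.22 | at [ 0.5446 -0.0716  0.1505] head 171.32 t 15.2 gap 26.0 F [ 0.3 -0.1 -1.8] j7 0.65
```

View pics/c6.png

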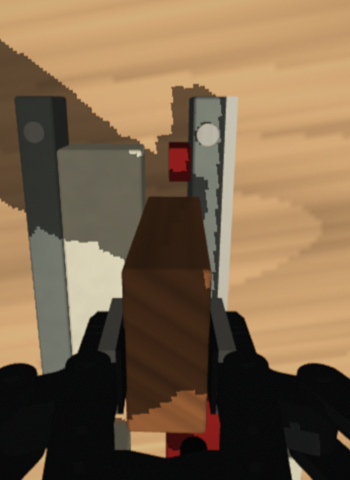

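```bash
python3 - <<'E'
from h import *
w=wrist();px=w['pixels'].astype(int)
print(here()[0])
for v in (204,215): print(v,[(u,int(px[v,u].sum()//3)) for u in list(range(284,308))+list(range(338,364))])
n=np.array([.1547,.98796])
print('blank edge n',[atz(w,(u,v),.038)[:2]@n for u,v in ((294.5,180),(294,200))],'fence',[atz(w,(u,v),.052)[:2]@n for u,v in ((340,140),(340.,180))])
for L,R,v,z in ((300,349,198,.0745),(298,350,198,.0745)):
    print([atz(w,(u,v),z)[:2]@n for u in (L,R)])
E
```

```text
[ 0.54475309 -0.0716808   0.15068321]
204 [(284, 95), (285, 97), (286, 97), (287, 97), (288, 96), (289, 94), (290, 91), (291, 86), (292, 72), (293, 64), (294, 61), (295, 51), (296, 35), (297, 31), (298, 30), (299, 30), (300, 31), (301, 31), (302, 30), (303, 30), (304, 29), (305, 28), (306, 29), (307, 30), (338, 31), (339, 32), (340, 32), (341, 32), (342, 32), (343, 32), (344, 33), (345, 34), (346, 35), (347, 34), (348, 34), (349, 37), (350, 42), (351, 50), (352, 52), (353, 51), (354, 51), (355, 51), (356, 69), (357, 112), (358, 124), (359, 122), (360, 122), (361, 122), (362, 122), (363, 122)]
215 [(284, 95), (285, 94), (286, 96), (287, 96), (288, 95), (289, 96), (290, 89), (291, 68), (292, 40), (293, 30), (294, 30), (295, 31), (296, 29), (297, 31), (298, 29), (299, 28), (300, 29), (301, 29), (302, 28), (303, 28), (304, 29), (305, 29), (306, 28), (307, 28), (338, 30), (339, 30), (340, 30), (341, 33), (342, 32), (343, 32), (344, 34), (345, 32), (346, 33), (347, 32), (348, 34), (349, 33), (350, 34), (351, 38), (352, 45), (353, 49), (354, 68), (355, 111), (356, 122), (357, 121), (358, 121), (359, 122), (360, 120), (361, 121), (362, 122), (363, 122)]
blank edge n [np.float64(0.0002788680061448564), np.float64(-0.0001877950598900077)] fence [np.float64(0.026639223447020383), np.float64(0.027089610950394184)]
[np.float64(0.004949845608067503), np.float64(0.030767933453853983)]
[np.float64(0.003896005179945133), np.float64(0.031294813145714515)]
```

The packer's lower end shows about 4 mm towards the fence (slight tilt in the pads): centre u≈324 against gap centre ≈317. Shift and lower gently.

>>> drive_tool(
  increments=[
    {"xyz": [0,-0.004,0],"twist": 0},
    {"xyz": [0,0,0.006],"twist": 0},
    {"xyz": [0,0,0.006],"twist": 0},
    {"xyz": [0,0,0.006],"twist": 0},
    {"xyz": [0,0,0.006],"twist": 0},
    {"xyz": [0,0,0],"twist": 0},
  ],
)

```text
time: 16.05
ee_pos: [0.5435, -0.0759, 0.1257]
tcp_rot: [-0.238, -3.131, 0.0]
contact_force: [-0.1, -0.1, -1.5]
finger_gap: 0.307
gripper_force: 60.1
```

>>> drive_tool(
  increments=[
    {"xyz": [0,0,0.005],"twist": 0},
    {"xyz": [0,0,0.005],"twist": 0},
    {"xyz": [0,0,0],"twist": 0},
  ],
)

```text
time: 16.42
ee_pos: [0.5435, -0.076, 0.1159]
tcp_rot: [-0.238, -3.132, 0.0]
contact_force: [0.1, -0.7, -0.9]
finger_gap: 0.307
gripper_force: 60.1
```

>>> drive_tool(
  increments=[
    {"xyz": [0,0,0.005],"twist": 0},
    {"xyz": [0,0,0.005],"twist": 0},
    {"xyz": [0,0,0],"twist": 0},
  ],
)

```text
time: 16.8
ee_pos: [0.5437, -0.076, 0.1059]
tcp_rot: [-0.239, -3.132, 0.0]
contact_force: [0.7, -0.4, -0.3]
finger_gap: 0.309
gripper_force: 60.0
```

>>> drive_tool(
  increments=[
    {"xyz": [0,0,0.005],"twist": 0},
    {"xyz": [0,0,0.005],"twist": 0},
    {"xyz": [0,0,0.004],"twist": 0},
    {"xyz": [0,0,0],"twist": 0},
  ],
)

```text
time: 17.3
ee_pos: [0.5438, -0.0758, 0.0919]
tcp_rot: [-0.238, -3.132, -0.0]
contact_force: [0.5, 0.1, -0.8]
finger_gap: 0.306
gripper_force: 60.2
```

>>> drive_tool(
  increments=[
    {"xyz": [0,0,0.004],"twist": 0},
    {"xyz": [0,0,0.004],"twist": 0},
    {"xyz": [0,0,0.003],"twist": 0},
    {"xyz": [0,0,0],"twist": 0},
  ],
)

```text
time: 17.8
ee_pos: [0.5438, -0.0755, 0.0811]
tcp_rot: [-0.238, -3.132, -0.001]
contact_force: [-0.0, 2.6, -2.1]
finger_gap: 0.301
gripper_force: 60.4
```

>>> drive_tool(
  increments=[
    {"xyz": [0,0,0.003],"twist": 0},
    {"xyz": [0,0,0.003],"twist": 0},
    {"xyz": [0,0,0],"twist": 0},
  ],
)

```text
time: 18.18
ee_pos: [0.544, -0.0754, 0.0751]
tcp_rot: [0.238, 3.132, 0.002]
contact_force: [0.9, 2.7, -2.8]
finger_gap: 0.304
gripper_force: 60.7
```

>>> drive_tool(
  increments=[
    {"xyz": [0,0,0.003],"twist": 0},
    {"xyz": [0,0,0.003],"twist": 0},
    {"xyz": [0,0,0],"twist": 0},
  ],
)

```text
time: 18.55
ee_pos: [0.545, -0.0738, 0.0732]
tcp_rot: [0.236, 3.129, 0.001]
contact_force: [-5.3, 3.2, 29.8]
finger_gap: 0.306
gripper_force: 63.6
```

Bottomed on the bench (Fz 30 N). Relieve, release, back off.

>>> drive_tool(
  increments=[
    {"xyz": [0,0,-0.004],"twist": 0},
    {"xyz": [0,0,0],"twist": 0},
  ],
)

```text
time: 18.8
ee_pos: [0.5447, -0.0741, 0.074]
tcp_rot: [0.237, 3.131, 0.005]
contact_force: [1.1, 5.5, 1.9]
finger_gap: 0.306
gripper_force: 60.2
```

>>> drive_tool(
  grip=-0.3,
  increments=[
    {"xyz": [0,0,0],"twist": 0},
    {"xyz": [0,0,0],"twist": 0},
    {"xyz": [0,0,0],"twist": 0},
    {"xyz": [0,0,0],"twist": 0},
    {"xyz": [0,0,-0.03],"twist": 0},
    {"xyz": [0,0,-0.04],"twist": 0},
    {"xyz": [0,0,-0.06],"twist": 0},
    {"xyz": [0,0,0],"twist": 0},
  ],
)

```text
time: 19.8
ee_pos: [0.5467, -0.0749, 0.2077]
tcp_rot: [0.238, 3.124, 0.002]
contact_force: [0.3, 0.5, -0.2]
finger_gap: 0.649
gripper_force: 0.0
```

```bash
python3 -c "
from h import *
plan((.544,-.0755,.2),171.1)
w=wrist();save(w,'w7.png');pickle.dump(w,open('w7.pkl','wb'))"
```

```text
local [ 0.0026 -0.001   0.0077] twist 0.18 | at [ 0.5467 -0.0749  0.2077] head 171.28 t 19.8 gap 55.2 F [ 0.3  0.5 -0.2] j7 0.73
```

View pics/w7.png

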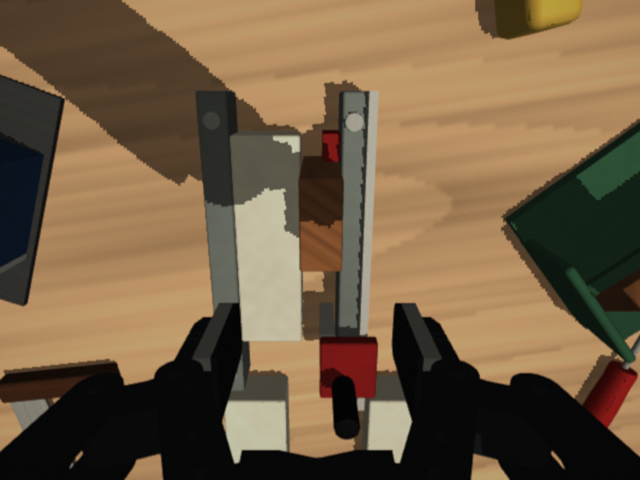

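The packer stands in the gap at (321,212), against the fence (u≈343); the red stop is at (348,368) with its knob top near (346,430).

```bash
python3 -c "
from h import *
w=pickle.load(open('w7.pkl','rb'))
n=np.array([.1547,.98796]);t=np.array([.98796,-.1547])
for q,z in (((346,430),.12),((343,384),.072),((320,155),.1),((320,270),.1),((322,156),.1)):
  X=atz(w,q,z);print(q,X.round(4),'t',X[:2]@t,'n',X[:2]@n)
k=.682*t+.0395*n;print('expected knob',k)
plan(tuple(.709*t+.0395*n)+(.2,))
d=trace(w,'end_stop_knob');print([(x['conf'],x['extent']) for x in d])
"
```

```text
(346, 430) [ 0.6822 -0.0754  0.12  ] t 0.685635689905973 n 0.031037632745471402
(343, 384) [ 0.6823 -0.0746  0.072 ] t 0.6856451055006171 n 0.03190161688131493
(320, 155) [ 0.5011 -0.0655  0.1   ] t 0.5051515256154147 n 0.012801817665790822
(320, 270) [ 0.5728 -0.0764  0.1   ] t 0.5777273605501985 n 0.013176476205353305
(322, 156) [ 0.5018 -0.0644  0.1   ] t 0.5057269503926878 n 0.013972073872442658
expected knob [ 0.67989937 -0.06648098]
local [-0.159   0.0297  0.0052] twist 0 | at [ 0.545  -0.0759  0.2052] head 171.27 t 19.9 gap 55.2 F [ 0.6 -0.5 -0.4] j7 0.73
[(0.6, [319.4, 303.1, 58.6, 137.0])]
```

>>> drive_tool(
  grip=1,
  increments=[
    {"xyz": [-0.032,0.0044,0],"twist": 0},
    {"xyz": [-0.032,0.0044,0],"twist": 0},
    {"xyz": [-0.032,0.0044,0],"twist": 0},
    {"xyz": [-0.032,0.0044,0],"twist": 0},
    {"xyz": [-0.033,0.0044,0],"twist": 0},
    {"xyz": [0,0,0],"twist": 0},
    {"xyz": [0,0,0],"twist": 0},
  ],
)

```text
time: 20.78
ee_pos: [0.7049, -0.0785, 0.2015]
tcp_rot: [-0.237, -3.129, 0.001]
contact_force: [0.7, 0.6, -0.2]
finger_gap: -0.005
gripper_force: 0.0
```

```bash
python3 -c "
from h import *
plan((.7083,-.079,.088),171.1)"
```

```text
local [-3.400e-03  1.000e-04  1.135e-01] twist 0.24 | at [ 0.7049 -0.0785  0.2015] head 171.34 t 20.8 gap -0.5 F [ 0.7  0.6 -0.2] j7 0.93
```

>>> drive_tool(
  increments=[
    {"xyz": [-0.004,0,0.03],"twist": 0.2},
    {"xyz": [0,0,0.03],"twist": 0},
    {"xyz": [0,0,0.02],"twist": 0},
    {"xyz": [0,0,0.02],"twist": 0},
    {"xyz": [0,0,0.01],"twist": 0},
    {"xyz": [0,0,0],"twist": 0},
  ],
)

```text
time: 21.52
ee_pos: [0.71, -0.0791, 0.0928]
tcp_rot: [-0.244, -3.131, 0.0]
contact_force: [0.6, -0.0, -0.2]
finger_gap: -0.002
gripper_force: 0.0
```

>>> drive_tool(
  increments=[
    {"xyz": [0.008,0,0],"twist": 0},
    {"xyz": [0.008,0,0],"twist": 0},
    {"xyz": [0.008,0,0],"twist": 0},
    {"xyz": [0.008,0,0],"twist": 0},
    {"xyz": [0.008,0,0],"twist": 0},
    {"xyz": [0.008,0,0],"twist": 0},
    {"xyz": [0.008,0,0],"twist": 0},
  ],
)

```text
time: 22.4
ee_pos: [0.6547, -0.0704, 0.0936]
tcp_rot: [0.244, 3.131, -0.0]
contact_force: [4.0, -0.6, 3.1]
finger_gap: -0.0
gripper_force: 1.8
```

>>> drive_tool(
  increments=[
    {"xyz": [0.005,0,0],"twist": 0},
    {"xyz": [0.005,0,0],"twist": 0},
    {"xyz": [0.004,0,0],"twist": 0},
    {"xyz": [0,0,0],"twist": 0},
  ],
)

```text
time: 22.9
ee_pos: [0.6402, -0.0684, 0.093]
tcp_rot: [-0.244, -3.131, 0.001]
contact_force: [1.9, -0.0, 0.7]
finger_gap: 0.003
gripper_force: 0.8
```

>>> drive_tool(
  increments=[
    {"xyz": [0.003,0,0],"twist": 0},
    {"xyz": [0.003,0,0],"twist": 0},
    {"xyz": [0,0,0],"twist": 0},
  ],
)

```text
time: 23.28
ee_pos: [0.6345, -0.0675, 0.093]
tcp_rot: [-0.244, -3.131, 0.001]
contact_force: [2.9, 0.1, 0.3]
finger_gap: 0.003
gripper_force: 0.9
```

>>> drive_tool(
  increments=[
    {"xyz": [0.003,0,0],"twist": 0},
    {"xyz": [0.002,0,0],"twist": 0},
    {"xyz": [0,0,0],"twist": 0},
  ],
)

```text
time: 23.65
ee_pos: [0.6311, -0.067, 0.0931]
tcp_rot: [0.245, 3.13, -0.0]
contact_force: [5.2, 0.9, -3.5]
finger_gap: -0.0
gripper_force: 2.8
```

>>> drive_tool(
  increments=[
    {"xyz": [0.002,0,0],"twist": 0},
    {"xyz": [0.002,0,0],"twist": 0},
    {"xyz": [0,0,0],"twist": 0},
  ],
)

```text
time: 24.02
ee_pos: [0.631, -0.067, 0.0934]
tcp_rot: [0.246, 3.123, 0.002]
contact_force: [13.6, -2.1, -9.0]
finger_gap: 0.001
gripper_force: 7.2
```

The stop is tight against the packer (13.6 N, no further motion). Back off and check.

>>> drive_tool(
  increments=[
    {"xyz": [-0.01,0,0],"twist": 0},
    {"xyz": [-0.012,0,0],"twist": 0},
    {"xyz": [0,0,-0.04],"twist": 0},
    {"xyz": [0,0,-0.05],"twist": 0},
    {"xyz": [0.03,0,-0.05],"twist": 0},
    {"xyz": [0.04,0,0],"twist": 0},
    {"xyz": [0.04,0,0],"twist": 0},
    {"xyz": [0,0,0],"twist": 0},
  ],
)

```text
time: 25.02
ee_pos: [0.5349, -0.0523, 0.2331]
tcp_rot: [-0.238, -3.127, 0.004]
contact_force: [0.7, -0.3, -0.4]
finger_gap: -0.001
gripper_force: 0.0
```

```bash
python3 -c "
from h import *
plan((.5945,.1665,.22),121.1)
w=wrist();S=camera('scene');cv2.imwrite('pics/c8.png',np.hstack([w['pixels'][:360,150:500,::-1],cv2.resize(S['pixels'][150:300,180:340,::-1],(384,360))]))"
```

```text
local [-0.0258  0.2253  0.0131] twist 50.19 | at [ 0.5349 -0.0523  0.2331] head 171.29 t 25.0 gap -0.1 F [ 0.7 -0.3 -0.4] j7 0.72
```

View pics/c8.png

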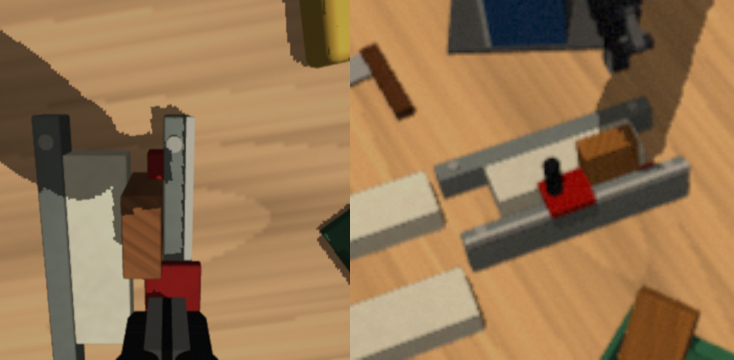

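The packer stands upright between the red block and the stop, tongue closed on it. Now the remaining packers, starting with #5.

```bash
python3 -c "
from h import *
plan((.608,.138,.2),121.1)"
```

```text
local [-0.0388  0.1989  0.0333] twist 50.01 | at [ 0.5389 -0.0525  0.2333] head 171.11 t 25.1 gap 0.2 F [ 0.4 -0.4  0.1] j7 0.72
```

>>> drive_tool(
  grip=-1,
  increments=[
    {"xyz": [-0.008,0.04,0],"twist": 0},
    {"xyz": [-0.008,0.04,0],"twist": 0},
    {"xyz": [-0.008,0.04,0],"twist": 0},
    {"xyz": [-0.008,0.04,0],"twist": 0},
    {"xyz": [-0.007,0.039,0],"twist": 0},
    {"xyz": [0,0,0.006],"twist": 10},
    {"xyz": [0,0,0.006],"twist": 10},
    {"xyz": [0,0,0.006],"twist": 10},
    {"xyz": [0,0,0.006],"twist": 10},
    {"xyz": [0,0,0.006],"twist": 10},
  ],
)

```text
time: 26.38
ee_pos: [0.6094, 0.1385, 0.2026]
tcp_rot: [-1.553, -2.73, 0.0]
contact_force: [-0.4, 0.4, 0.3]
finger_gap: 1.0
gripper_force: 0.0
```

>>> drive_tool(
  increments=[
    {"xyz": [0,0,0],"twist": 0},
    {"xyz": [0,0,0],"twist": 0},
  ],
)

```text
time: 26.62
ee_pos: [0.6091, 0.1385, 0.2032]
tcp_rot: [-1.541, -2.737, -0.0]
contact_force: [-0.3, 0.1, -0.0]
finger_gap: 1.001
gripper_force: 0.0
```

```bash
python3 -c "
from h import *
plan((.608,.138,.088),121.1)
w=wrist();print(proj(w,[(.585,.128,.113),(.5916,.128,.113)]));
for d in trace(w,'packer_a'): print(d['conf'],d['extent'])"
```

```text
local [ 0.0002 -0.0012  0.1152] twist 0.14 | at [0.6091 0.1385 0.2032] head 121.24 t 26.6 gap 85.1 F [-0.3  0.1 -0. ] j7 -0.26
[[271.00602337 236.04075521]
 [280.93928957 241.66013001]]
0.67 [280.6, 172.8, 102.6, 124.9]
0.62 [50.4, 356.7, 64.8, 52.9]
0.62 [568.0, 49.4, 68.5, 124.2]
0.61 [273.8, 0.0, 142.5, 50.3]
```

>>> drive_tool(
  increments=[
    {"xyz": [0,0,0.035],"twist": 0},
    {"xyz": [0,0,0.035],"twist": 0},
    {"xyz": [0,0,0.025],"twist": 0},
    {"xyz": [0,0,0.018],"twist": 0},
    {"xyz": [0,0,0],"twist": 0},
  ],
)

```text
time: 27.35
ee_pos: [0.6081, 0.1379, 0.0893]
tcp_rot: [-1.544, -2.735, 0.002]
contact_force: [0.8, -0.6, 0.4]
finger_gap: 1.0
gripper_force: 0.0
```

>>> drive_tool(
  grip=0.4,
  increments=[
    {"xyz": [0,0,0],"twist": 0},
    {"xyz": [0,0,0],"twist": 0},
    {"xyz": [0,0,0],"twist": 0},
    {"xyz": [0,0,0],"twist": 0},
  ],
)

```text
time: 27.85
ee_pos: [0.6123, 0.1402, 0.096]
tcp_rot: [1.542, 2.729, 0.011]
contact_force: [-5.5, -3.4, 36.2]
finger_gap: 0.359
gripper_force: 54.4
```

>>> drive_tool(
  grip=1,
  increments=[
    {"xyz": [0,0.003,-0.006],"twist": 0},
    {"xyz": [0,0.004,-0.006],"twist": 0},
    {"xyz": [0,0.004,-0.006],"twist": 0},
    {"xyz": [0,0.004,-0.006],"twist": 0},
    {"xyz": [0,0.004,-0.006],"twist": 0},
    {"xyz": [0,0,0],"twist": 0},
  ],
)

```text
time: 28.6
ee_pos: [0.6312, 0.1524, 0.1244]
tcp_rot: [1.541, 2.728, 0.023]
contact_force: [7.4, 3.5, 7.2]
finger_gap: 0.185
gripper_force: 58.6
```

Opening 15.7 mm: the 17 mm one, flush. Lift and locate the slot.

>>> drive_tool(
  increments=[
    {"xyz": [0,0,-0.03],"twist": 0},
    {"xyz": [0,0,-0.05],"twist": 0},
    {"xyz": [0,0,-0.05],"twist": 0},
    {"xyz": [0,0,-0.05],"twist": 0},
    {"xyz": [0,0,-0.04],"twist": 0},
    {"xyz": [0,0,0],"twist": 0},
  ],
)

```text
time: 29.35
ee_pos: [0.6263, 0.1493, 0.3444]
tcp_rot: [1.543, 2.731, 0.009]
contact_force: [1.2, 0.6, -0.9]
finger_gap: 0.185
gripper_force: 58.5
```

```bash
cat >> h.py <<'E'
def slot(show=None):
    S=camera('scene');T=camera('top');out=[]
    for p,n in ((S,'s'),(T,'t')):
        d=[k for k in trace(p,'box') if k['pixels'].sum()>2000]
        if not d: print('no box',n);continue
        m=d[0]['pixels'].astype(np.uint8);hull=np.zeros_like(m)
        cv2.fillConvexPoly(hull,cv2.convexHull(np.argwhere(m)[:,::-1].astype(np.int32)),1)
        px=p['pixels'].astype(int);nb=((px[:,:,2]<px[:,:,0]+8)&(cv2.erode(hull,np.ones((5,5)))>0)).astype(np.uint8)
        k,lab,st,c=cv2.connectedComponentsWithStats(nb)
        for i in range(1,k):
            if st[i,4]>60:
                r=cv2.minAreaRect(np.argwhere(lab==i)[:,::-1].astype(np.float32))
                x=atz(p,c[i],.24);print(n,c[i].round(1),st[i].tolist(),'->',x.round(4),[atz(p,q,.24)[:2].round(3).tolist() for q in cv2.boxPoints(r)])
    return S,T
E
python3 - <<'E'
from h import *
plan((.49,-.35,.36),156)
S,T=slot()
save(dict(pixels=np.hstack([cv2.resize(S['pixels'][20:190,180:310],(390,510)),cv2.resize(T['pixels'][215:345,430:610],(400,289)) if 0 else cv2.resize(T['pixels'][215:345,430:532],(400,510))])),'b1.png')
E
```

```text
local [-0.3573 -0.3745 -0.0156] twist -34.92 | at [0.6263 0.1493 0.3444] head 121.08 t 29.4 gap 15.7 F [ 1.2  0.6 -0.9] j7 -0.15
s [250.9 120.5] [223, 42, 53, 129, 1481] -> [ 0.5303 -0.2505  0.24  ] [[0.657, -0.145], [0.45, -0.562], [0.328, -0.488], [0.559, -0.084]]
s [234.9  92.9] [229, 88, 13, 10, 109] -> [ 0.5179 -0.3588  0.24  ] [[0.537, -0.353], [0.522, -0.383], [0.496, -0.367], [0.512, -0.337]]
t [472.1 237.6] [462, 233, 24, 13, 129] -> [ 0.5467 -0.2895  0.24  ] [[0.546, -0.258], [0.57, -0.315], [0.552, -0.321], [0.528, -0.264]]
t [499.  258.1] [486, 241, 27, 34, 494] -> [ 0.4952 -0.3508  0.24  ] [[0.473, -0.314], [0.537, -0.353], [0.518, -0.388], [0.453, -0.349]]
t [502.9 309.4] [447, 275, 125, 59, 1493] -> [ 0.3731 -0.3506  0.24  ] [[0.406, -0.201], [0.459, -0.225], [0.338, -0.508], [0.287, -0.483]]
```

View pics/b1.png

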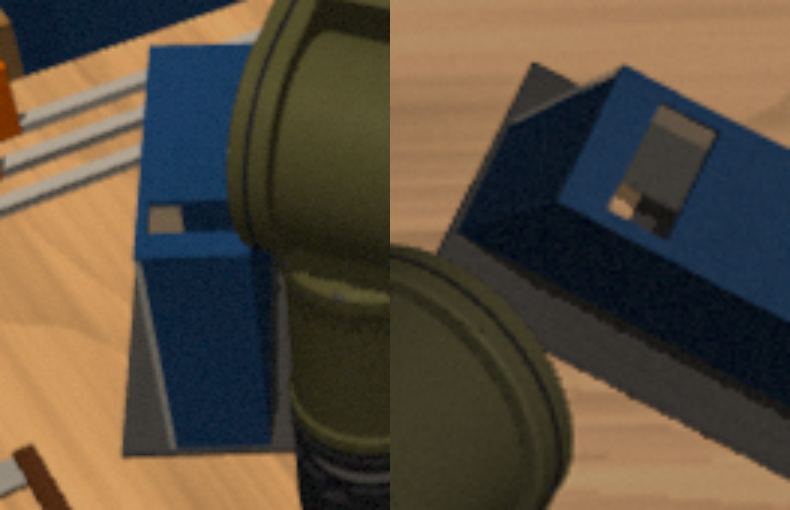

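The slot in top view is the grey/brown rectangle at (499,258): centre ≈ (0.495,−0.351), long axis heading about −31°.

>>> drive_tool(
  increments=[
    {"xyz": [-0.033,-0.034,-0.01],"twist": 0},
    {"xyz": [-0.033,-0.034,-0.01],"twist": 0},
    {"xyz": [-0.033,-0.034,0],"twist": 0},
    {"xyz": [-0.033,-0.034,0],"twist": 0},
    {"xyz": [-0.033,-0.034,0],"twist": 0},
    {"xyz": [-0.033,-0.034,0],"twist": 0},
    {"xyz": [-0.033,-0.034,0],"twist": 0},
    {"xyz": [-0.033,-0.034,0],"twist": 0},
    {"xyz": [-0.033,-0.034,0],"twist": 0},
    {"xyz": [-0.033,-0.034,0],"twist": 0},
  ],
)

```text
time: 30.8
ee_pos: [0.5029, -0.3116, 0.3588]
tcp_rot: [-1.543, -2.733, 0.0]
contact_force: [0.5, -0.2, -0.8]
finger_gap: 0.188
gripper_force: 58.7
```

>>> drive_tool(
  increments=[
    {"xyz": [-0.03,-0.03,0],"twist": 0},
    {"xyz": [0,0,0],"twist": -9},
    {"xyz": [0,0,0],"twist": -9},
    {"xyz": [0,0,0],"twist": -9},
    {"xyz": [0,0,0],"twist": 0},
    {"xyz": [0,0,0],"twist": 0},
  ],
)

```text
time: 31.55
ee_pos: [0.4937, -0.3513, 0.3595]
tcp_rot: [-0.867, -3.018, -0.0]
contact_force: [-0.1, 0.4, -1.3]
finger_gap: 0.188
gripper_force: 58.6
```

```bash
python3 - <<'E'
from h import *
slot()
plan((.495,-.351,.35),148.6)
w=wrist();save(w,'w9.png');pickle.dump(w,open('w9.pkl','wb'))
px=w['pixels'].astype(int)
E
```

```text
s [244.6  64. ] [230, 38, 26, 41, 636] -> [ 0.4437 -0.4471  0.24  ] [[0.425, -0.568], [0.366, -0.532], [0.447, -0.383], [0.502, -0.416]]
s [261.8 129.4] [223, 49, 62, 122, 1942] -> [ 0.5227 -0.2105  0.24  ] [[0.464, -0.534], [0.322, -0.448], [0.542, -0.073], [0.657, -0.145]]
s [234.9  92.9] [229, 88, 13, 10, 109] -> [ 0.5179 -0.3588  0.24  ] [[0.537, -0.353], [0.522, -0.383], [0.496, -0.367], [0.512, -0.337]]
t [471.8 238. ] [462, 234, 24, 12, 122] -> [ 0.5456 -0.2888  0.24  ] [[0.545, -0.258], [0.569, -0.315], [0.552, -0.321], [0.527, -0.265]]
t [506.8 258.4] [486, 241, 52, 34, 864] -> [ 0.4942 -0.3693  0.24  ] [[0.473, -0.314], [0.541, -0.354], [0.492, -0.442], [0.425, -0.402]]
t [497.8 307.2] [443, 274, 131, 60, 1696] -> [ 0.3785 -0.3391  0.24  ] [[0.406, -0.199], [0.46, -0.223], [0.338, -0.513], [0.286, -0.487]]
local [-0.0007  0.0007  0.0103] twist -0.56 | at [ 0.494  -0.3512  0.3603] head 148.04 t 31.8 gap 16.0 F [-0.2  0.8 -1.5] j7 1.09
```

View pics/w9.png

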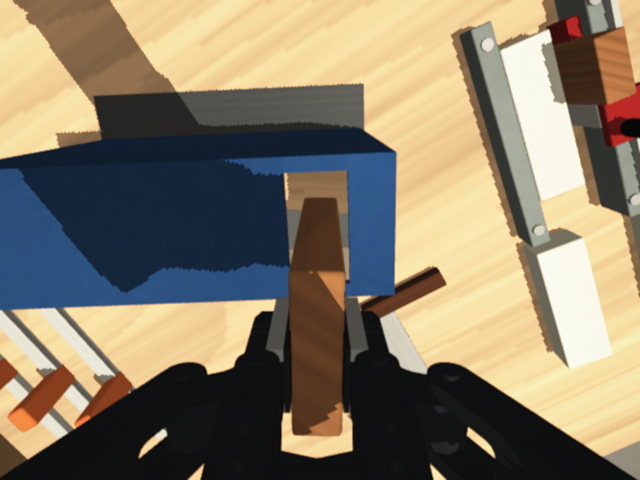

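The slot (285–348, v from 171) is centred under the packer. Lower and drop.

>>> drive_tool(
  increments=[
    {"xyz": [-0.001,0,0.025],"twist": -0.5},
    {"xyz": [0,0,0.025],"twist": 0},
    {"xyz": [0,0,0.025],"twist": 0},
    {"xyz": [0,0,0.02],"twist": 0},
    {"xyz": [0,0,0.01],"twist": 0},
    {"xyz": [0,0,0],"twist": 0},
  ],
)

```text
time: 32.55
ee_pos: [0.4947, -0.3519, 0.255]
tcp_rot: [-0.85, -3.024, -0.0]
contact_force: [0.0, 0.3, -1.5]
finger_gap: 0.189
gripper_force: 58.6
```

>>> drive_tool(
  grip=-0.2,
  increments=[
    {"xyz": [0,0,0],"twist": 0},
    {"xyz": [0,0,0],"twist": 0},
    {"xyz": [0,0,0],"twist": 0},
    {"xyz": [0,0,0],"twist": 0},
    {"xyz": [0,0,0],"twist": 0},
    {"xyz": [0,0,-0.03],"twist": 0},
    {"xyz": [0,0,-0.04],"twist": 0},
    {"xyz": [0,0,-0.04],"twist": 0},
    {"xyz": [0,0,0],"twist": 0},
  ],
)

```text
time: 33.67
ee_pos: [0.4968, -0.3518, 0.3688]
tcp_rot: [0.849, 3.018, -0.001]
contact_force: [-0.0, 0.9, -1.0]
finger_gap: 0.602
gripper_force: 0.0
```

```bash
python3 - <<'E'
from h import *
w=wrist();save(w,'w10.png')
# brown inside/near the slot?
px=w['pixels'][160:300,270:360].reshape(-1,3).mean(0);print(px)
print([(round(d['conf'],2),d['extent']) for d in trace(w,'packer_a')])
plan((.538,.262,.22),121.1)
E
```

```text
[95.2268254  95.64515873 96.68380952]
[(0.78, [287.3, 164.4, 42.5, 39.5]), (0.74, [551.1, 22.6, 78.2, 80.6])]
local [0.283  0.5465 0.1451] twist 27.49 | at [ 0.4946 -0.3519  0.3651] head 148.59 t 33.8 gap 51.0 F [-0.2  0.1 -0.8] j7 1.1
```

>>> drive_tool(
  grip=-1,
  increments=[
    {"xyz": [0.024,0.046,0],"twist": 0},
    {"xyz": [0.024,0.046,0],"twist": 0},
    {"xyz": [0.024,0.046,0],"twist": 0},
    {"xyz": [0.024,0.046,0],"twist": 0},
    {"xyz": [0.024,0.046,0],"twist": 0},
    {"xyz": [0.024,0.046,0],"twist": 0},
    {"xyz": [0.024,0.046,0],"twist": 0},
    {"xyz": [0.024,0.046,0],"twist": 0},
    {"xyz": [0.024,0.046,0],"twist": 0},
    {"xyz": [0.024,0.046,0],"twist": 0},
  ],
)

```text
time: 35.02
ee_pos: [0.5293, 0.1666, 0.3637]
tcp_rot: [-0.85, -3.022, 0.004]
contact_force: [1.0, -0.8, -0.5]
finger_gap: 0.996
gripper_force: 0.0
```

>>> drive_tool(
  increments=[
    {"xyz": [0.022,0.043,0],"twist": 0},
    {"xyz": [0.022,0.043,0],"twist": 0},
    {"xyz": [0,0,0.05],"twist": 9},
    {"xyz": [0,0,0.05],"twist": 9},
    {"xyz": [0,0,0.05],"twist": 9.5},
    {"xyz": [0,0,0],"twist": 0},
    {"xyz": [0,0,0],"twist": 0},
  ],
)

```text
time: 35.9
ee_pos: [0.5375, 0.2629, 0.2164]
tcp_rot: [1.541, 2.738, 0.002]
contact_force: [0.5, -0.3, 1.3]
finger_gap: 1.0
gripper_force: 0.0
```

```bash
python3 - <<'E'
from h import *
plan((.5436,.2625,.088),121.1)
w=wrist();print(proj(w,[(.5194,.2486,.113)]))
print([(round(d['conf'],2),d['extent']) for d in trace(w,'packer_a')])
S,T=slot();pickle.dump(T,open('T11.pkl','wb'))
A=pickle.load(open('top0.pkl','rb'))
for p in (A,T): print(cv2.resize(p['pixels'][242:276:5,486:513:5].sum(2).astype(float),None,fx=1,fy=1).astype(int).tolist())
E
```

```text
local [-0.0035  0.005   0.1284] twist 0.15 | at [0.5375 0.2629 0.2164] head 121.25 t 35.9 gap 85.0 F [ 0.5 -0.3  1.3] j7 -0.49
[[278.54018557 239.41559567]]
[(0.68, [275.3, 171.6, 123.9, 129.1]), (0.65, [526.4, 230.7, 110.3, 116.3]), (0.59, [268.6, 0.0, 126.0, 58.2]), (0.58, [0.0, 85.6, 75.1, 122.2]), (0.57, [270.7, 59.1, 110.1, 120.2])]
s [261.5 130.4] [223, 47, 62, 125, 1963] -> [ 0.525  -0.2078  0.24  ] [[0.46, -0.542], [0.318, -0.455], [0.544, -0.071], [0.659, -0.142]]
s [234.9  92.9] [229, 88, 13, 10, 109] -> [ 0.5179 -0.3588  0.24  ] [[0.537, -0.353], [0.522, -0.383], [0.496, -0.367], [0.512, -0.337]]
t [472.1 237.4] [462, 233, 26, 14, 145] -> [ 0.5471 -0.2895  0.24  ] [[0.547, -0.256], [0.575, -0.318], [0.554, -0.326], [0.527, -0.264]]
t [499.  258.3] [486, 241, 27, 35, 500] -> [ 0.4948 -0.3507  0.24  ] [[0.472, -0.315], [0.537, -0.353], [0.518, -0.387], [0.454, -0.349]]
t [498.6 307.5] [441, 274, 136, 61, 1753] -> [ 0.3776 -0.3408  0.24  ] [[0.404, -0.195], [0.461, -0.221], [0.338, -0.52], [0.282, -0.493]]
[[136, 129, 129, 98, 129, 290], [134, 138, 144, 211, 210, 90], [139, 134, 140, 145, 143, 137], [133, 150, 140, 150, 145, 127], [131, 129, 143, 151, 118, 130], [282, 204, 61, 126, 130, 122], [126, 132, 139, 49, 130, 126]]
[[156, 153, 151, 122, 143, 327], [154, 159, 168, 230, 235, 104], [148, 151, 163, 170, 173, 171], [149, 157, 175, 171, 171, 154], [154, 167, 170, 169, 150, 139], [191, 202, 65, 151, 145, 139], [152, 152, 181, 72, 142, 160]]
```

Slot interior is clear again. Now #3.

>>> drive_tool(
  increments=[
    {"xyz": [-0.003,0.005,0.04],"twist": 0},
    {"xyz": [0,0,0.04],"twist": 0},
    {"xyz": [0,0,0.03],"twist": 0},
    {"xyz": [0,0,0.018],"twist": 0},
    {"xyz": [0,0,0],"twist": 0},
  ],
)

```text
time: 36.83
ee_pos: [0.5426, 0.2619, 0.0867]
tcp_rot: [-1.544, -2.735, 0.002]
contact_force: [0.0, -0.1, -0.4]
finger_gap: 0.998
gripper_force: 0.0
```

>>> drive_tool(
  grip=0.05,
  increments=[
    {"xyz": [0,0,0],"twist": 0},
    {"xyz": [0,0,0],"twist": 0},
    {"xyz": [0,0,0],"twist": 0},
    {"xyz": [0,0,0],"twist": 0},
  ],
)

```text
time: 37.33
ee_pos: [0.544, 0.263, 0.092]
tcp_rot: [1.543, 2.732, 0.005]
contact_force: [-6.1, -4.9, 25.9]
finger_gap: 0.594
gripper_force: 54.0
```

>>> drive_tool(
  grip=1,
  increments=[
    {"xyz": [0,0.003,-0.006],"twist": 0},
    {"xyz": [0,0.004,-0.006],"twist": 0},
    {"xyz": [0,0.004,-0.006],"twist": 0},
    {"xyz": [0,0.004,-0.006],"twist": 0},
    {"xyz": [0,0.004,-0.006],"twist": 0},
    {"xyz": [0,0,0],"twist": 0},
  ],
)

```text
time: 38.08
ee_pos: [0.5627, 0.2744, 0.1201]
tcp_rot: [1.544, 2.731, 0.014]
contact_force: [4.8, 2.9, 10.1]
finger_gap: 0.382
gripper_force: 58.0
```

>>> drive_tool(
  increments=[
    {"xyz": [0,0,-0.03],"twist": 0},
    {"xyz": [0,0,-0.05],"twist": 0},
    {"xyz": [0,0,-0.05],"twist": 0},
    {"xyz": [0,0,-0.05],"twist": 0},
    {"xyz": [0,0,-0.05],"twist": 0},
    {"xyz": [0,0,-0.01],"twist": 0},
    {"xyz": [0,0,0],"twist": 0},
  ],
)

```text
time: 38.95
ee_pos: [0.5584, 0.2713, 0.3565]
tcp_rot: [-1.544, -2.735, 0.004]
contact_force: [-0.0, -0.1, -2.0]
finger_gap: 0.373
gripper_force: 58.3
```

```bash
python3 - <<'E'
from h import *
slot()
plan((.495,-.351,.365),148.6)
E
```

```text
s [261.7 130.1] [223, 47, 63, 124, 2001] -> [ 0.5241 -0.2086  0.24  ] [[0.657, -0.145], [0.46, -0.542], [0.315, -0.454], [0.54, -0.072]]
s [234.9  92.9] [229, 88, 13, 10, 109] -> [ 0.5179 -0.3588  0.24  ] [[0.537, -0.353], [0.522, -0.383], [0.496, -0.367], [0.512, -0.337]]
t [471.9 237.8] [461, 234, 27, 12, 137] -> [ 0.5461 -0.2889  0.24  ] [[0.545, -0.256], [0.572, -0.32], [0.554, -0.326], [0.527, -0.262]]
t [499.  258.3] [486, 241, 27, 35, 498] -> [ 0.4949 -0.3507  0.24  ] [[0.472, -0.315], [0.537, -0.353], [0.518, -0.387], [0.454, -0.349]]
t [499.4 308. ] [442, 275, 138, 60, 1805] -> [ 0.3765 -0.3427  0.24  ] [[0.401, -0.195], [0.46, -0.221], [0.337, -0.527], [0.28, -0.499]]
local [-0.4999 -0.3756 -0.0099] twist -27.5 | at [0.5584 0.2711 0.3551] head 121.1 t 39.1 gap 32.0 F [-0.3 -0.7 -0.6] j7 -0.36
```

>>> drive_tool(
  increments=[
    {"xyz": [-0.042,-0.031,-0.005],"twist": 0},
    {"xyz": [-0.042,-0.031,-0.005],"twist": 0},
    {"xyz": [-0.042,-0.031,0],"twist": 0},
    {"xyz": [-0.042,-0.031,0],"twist": 0},
    {"xyz": [-0.042,-0.031,0],"twist": 0},
    {"xyz": [-0.042,-0.031,0],"twist": 0},
    {"xyz": [-0.042,-0.031,0],"twist": 0},
    {"xyz": [-0.042,-0.031,0],"twist": 0},
    {"xyz": [-0.042,-0.031,0],"twist": 0},
    {"xyz": [-0.042,-0.031,0],"twist": 0},
  ],
)

```text
time: 40.4
ee_pos: [0.5096, -0.2495, 0.3662]
tcp_rot: [-1.544, -2.734, 0.0]
contact_force: [0.1, 0.5, -1.4]
finger_gap: 0.376
gripper_force: 58.5
```

>>> drive_tool(
  increments=[
    {"xyz": [-0.04,-0.031,0],"twist": 0},
    {"xyz": [-0.04,-0.032,0],"twist": 0},
    {"xyz": [0,0,0],"twist": -9},
    {"xyz": [0,0,0],"twist": -9},
    {"xyz": [0,0,0],"twist": -9.5},
    {"xyz": [0,0,0],"twist": 0},
    {"xyz": [0,0,0],"twist": 0},
  ],
)

```text
time: 41.28
ee_pos: [0.4976, -0.3488, 0.3666]
tcp_rot: [-0.854, -3.022, -0.0]
contact_force: [-0.3, 0.2, -1.3]
finger_gap: 0.372
gripper_force: 58.5
```

```bash
python3 - <<'E'
from h import *
plan((.495,-.351,.35),148.6)
w=wrist();save(w,'w12.png');px=w['pixels'].astype(int)
blue=(px[:,:,2]>px[:,:,0]+8)
for v in (172,178,184,190,196,202,208,214,222): 
    print(v,'nonblue',np.nonzero(~blue[v,250:390])[0][[0,-1]]+250,'brown dark',[int(px[v,u].sum()//3) for u in range(276,364,4)])
print([(round(d['conf'],2),d['extent']) for d in trace(w,'packer_a')])
E
```

```text
local [ 0.0011 -0.0032  0.0166] twist -0.16 | at [ 0.4976 -0.3488  0.3666] head 148.44 t 41.3 gap 31.6 F [-0.3  0.2 -1.3] j7 1.12
172 nonblue [279 389] brown dark [68, 67, 121, 64, 60, 60, 60, 60, 65, 64, 65, 64, 59, 57, 107, 107, 91, 97, 97, 98, 96, 96]
178 nonblue [279 389] brown dark [39, 115, 123, 90, 61, 61, 59, 59, 58, 56, 55, 57, 56, 70, 109, 108, 103, 96, 97, 94, 94, 95]
184 nonblue [279 389] brown dark [40, 116, 126, 79, 63, 62, 63, 62, 62, 61, 61, 61, 50, 82, 116, 116, 108, 96, 95, 95, 93, 96]
190 nonblue [279 389] brown dark [41, 86, 110, 83, 60, 61, 59, 59, 60, 59, 60, 59, 51, 96, 118, 117, 110, 95, 95, 95, 95, 93]
196 nonblue [280 389] brown dark [38, 73, 113, 106, 54, 53, 53, 52, 56, 56, 57, 56, 48, 110, 118, 118, 111, 95, 95, 96, 95, 96]
202 nonblue [280 389] brown dark [40, 54, 94, 74, 56, 53, 53, 50, 49, 51, 52, 53, 53, 52, 53, 53, 52, 52, 53, 52, 51, 61]
208 nonblue [281 389] brown dark [39, 43, 100, 105, 105, 52, 52, 51, 50, 52, 52, 52, 52, 51, 51, 52, 52, 52, 50, 51, 49, 54]
214 nonblue [282 389] brown dark [40, 38, 107, 108, 60, 52, 50, 49, 51, 52, 52, 52, 51, 51, 51, 52, 51, 51, 50, 48, 49, 51]
222 nonblue [282 389] brown dark [40, 36, 107, 61, 50, 50, 49, 51, 52, 51, 51, 50, 50, 49, 49, 49, 50, 50, 48, 48, 48, 50]
[(0.88, [543.9, 28.1, 82.4, 78.9]), (0.82, [280.0, 171.6, 46.0, 31.8]), (0.64, [257.3, 197.3, 113.6, 243.2])]
```

The 32 mm packer leans about 4.5° in the pads, its lower end about 7 mm to +tool-y. Align the lower end with the slot, then lower along its own axis.

>>> drive_tool(
  increments=[
    {"xyz": [0.001,-0.005,0],"twist": 0},
    {"xyz": [0,-0.005,0.01],"twist": 0},
    {"xyz": [0,0,0.015],"twist": 0},
    {"xyz": [0,0,0.012],"twist": 0},
    {"xyz": [0,0,0],"twist": 0},
    {"xyz": [0,0,0],"twist": 0},
  ],
)

```text
time: 42.12
ee_pos: [0.4922, -0.3567, 0.3305]
tcp_rot: [0.85, 3.024, 0.0]
contact_force: [0.5, 0.4, -1.3]
finger_gap: 0.371
gripper_force: 58.5
```

```bash
python3 - <<'E'
from h import *
plan((.495,-.351,.35),148.6)
w=wrist();save(w,'w13.png');cv2.imwrite('pics/c13.png',cv2.resize(w['pixels'][120:300,230:410,::-1],None,fx=3,fy=3))
E
```

```text
local [ 0.0005  0.0063 -0.0195] twist 0.0 | at [ 0.4922 -0.3567  0.3305] head 148.6 t 42.1 gap 31.5 F [ 0.5  0.4 -1.3] j7 1.1
```

View pics/c13.png

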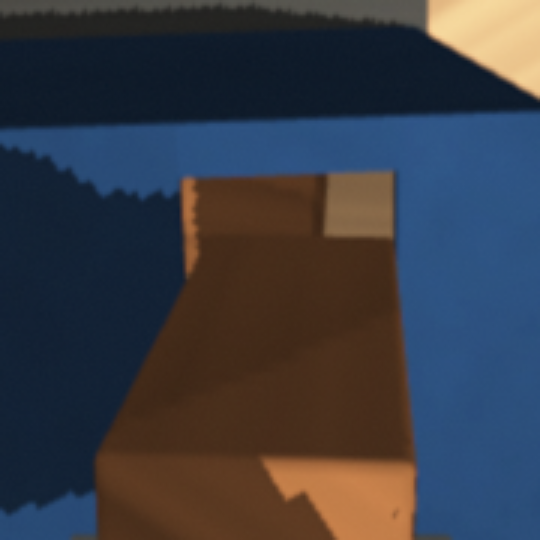

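The lower end sits over the slot (slot 182–395, packer 200–392 in the crop). An already posted brown packer shows inside through the slot's far end. Lowering.

>>> drive_tool(
  increments=[
    {"xyz": [0,-0.001,0.01],"twist": 0},
    {"xyz": [0,0,0.01],"twist": 0},
    {"xyz": [0,0.0007,0.01],"twist": 0},
    {"xyz": [0,0.0008,0.01],"twist": 0},
    {"xyz": [0,0,0],"twist": 0},
  ],
)

```text
time: 42.8
ee_pos: [0.4916, -0.3562, 0.2892]
tcp_rot: [-0.849, -3.023, -0.001]
contact_force: [-0.1, -0.1, -0.6]
finger_gap: 0.373
gripper_force: 58.5
```

>>> drive_tool(
  increments=[
    {"xyz": [0,0.0008,0.01],"twist": 0},
    {"xyz": [0,0.0008,0.01],"twist": 0},
    {"xyz": [0,0.0008,0.01],"twist": 0},
    {"xyz": [0,0.0005,0.004],"twist": 0},
    {"xyz": [0,0,0],"twist": 0},
  ],
)

```text
time: 43.42
ee_pos: [0.4935, -0.3539, 0.256]
tcp_rot: [-0.85, -3.024, -0.0]
contact_force: [0.5, 0.3, -1.1]
finger_gap: 0.373
gripper_force: 58.5
```

>>> drive_tool(
  grip=-0.4,
  increments=[
    {"xyz": [0,0,0],"twist": 0},
    {"xyz": [0,0,0],"twist": 0},
    {"xyz": [0,0,0],"twist": 0},
    {"xyz": [0,0,0],"twist": 0},
    {"xyz": [0,0,0],"twist": 0},
    {"xyz": [0,0,-0.03],"twist": 0},
    {"xyz": [0,0,-0.04],"twist": 0},
    {"xyz": [0,0,-0.04],"twist": 0},
    {"xyz": [0,0,0],"twist": 0},
  ],
)

```text
time: 44.55
ee_pos: [0.4955, -0.3539, 0.3698]
tcp_rot: [0.849, 3.018, -0.001]
contact_force: [-0.4, -0.1, -1.2]
finger_gap: 0.697
gripper_force: 0.0
```

```bash
python3 - <<'E'
from h import *
plan((.502,.318,.22),121.1)
w=wrist();save(w,'w14.png')
print(w['pixels'][165:300:12,280:350:8].sum(2).tolist())
print([(round(d['conf'],2),d['extent']) for d in trace(w,'packer_a')])
E
```

```text
local [0.3448 0.5767 0.1498] twist 27.48 | at [ 0.4955 -0.3539  0.3698] head 148.58 t 44.5 gap 59.3 F [-0.4 -0.1 -1.2] j7 1.13
[[234, 176, 318, 161, 159, 149, 158, 168, 165], [236, 163, 338, 168, 164, 165, 164, 159, 151], [103, 194, 332, 164, 157, 155, 151, 162, 159], [104, 122, 286, 204, 149, 142, 131, 335, 336], [105, 95, 287, 285, 285, 283, 286, 286, 287], [103, 104, 282, 285, 285, 286, 286, 285, 288], [207, 122, 284, 287, 284, 283, 285, 286, 286], [234, 236, 390, 391, 395, 390, 394, 399, 393], [230, 236, 396, 392, 401, 401, 400, 398, 402], [235, 229, 90, 107, 112, 133, 153, 166, 190], [234, 229, 233, 243, 251, 266, 280, 299, 347], [616, 609, 614, 591, 585, 595, 612, 612, 626]]
[(0.8, [288.5, 158.8, 62.4, 38.4]), (0.56, [549.6, 26.7, 82.8, 79.2]), (0.52, [291.2, 197.5, 34.7, 6.6]), (0.25, [361.9, 260.8, 81.8, 112.5])]
```

>>> drive_tool(
  grip=-1,
  increments=[
    {"xyz": [0.029,0.048,0],"twist": 0},
    {"xyz": [0.029,0.048,0],"twist": 0},
    {"xyz": [0.029,0.048,0],"twist": 0},
    {"xyz": [0.029,0.048,0],"twist": 0},
    {"xyz": [0.029,0.048,0],"twist": 0},
    {"xyz": [0.029,0.048,0],"twist": 0},
    {"xyz": [0.029,0.048,0],"twist": 0},
    {"xyz": [0.029,0.048,0],"twist": 0},
    {"xyz": [0.029,0.048,0],"twist": 0},
    {"xyz": [0.029,0.048,0],"twist": 0},
  ],
)

```text
time: 45.9
ee_pos: [0.4957, 0.2077, 0.3647]
tcp_rot: [-0.851, -3.023, 0.004]
contact_force: [0.8, -0.1, 0.9]
finger_gap: 0.999
gripper_force: 0.0
```

>>> drive_tool(
  increments=[
    {"xyz": [0.029,0.047,0],"twist": 0},
    {"xyz": [0.029,0.047,0],"twist": 0},
    {"xyz": [0,0,0.05],"twist": 9},
    {"xyz": [0,0,0.05],"twist": 9},
    {"xyz": [0,0,0.05],"twist": 9.5},
    {"xyz": [0,0,0],"twist": 0},
    {"xyz": [0,0,0],"twist": 0},
  ],
)

```text
time: 46.78
ee_pos: [0.4961, 0.3181, 0.2173]
tcp_rot: [-1.541, -2.738, -0.002]
contact_force: [0.5, -0.8, 0.4]
finger_gap: 1.002
gripper_force: 0.0
```

```bash
python3 - <<'E'
from h import *
plan((.497,.317,.088),121.1)
w=wrist();save(w,'w15.png');print(proj(w,[(.4833,.309,.113)]))
print([(round(d['conf'],2),d['extent']) for d in trace(w,'packer_a')])
slot()
E
```

```text
local [-0.0014  0.0002  0.1293] twist 0.15 | at [0.4961 0.3181 0.2173] head 121.25 t 46.8 gap 85.2 F [ 0.5 -0.8  0.4] j7 -0.59
[[290.36131447 236.32521622]]
[(0.9, [522.2, 302.2, 116.8, 95.9]), (0.89, [0.8, 152.6, 96.7, 132.1]), (0.83, [289.1, 171.1, 94.1, 117.9]), (0.7, [284.8, 57.4, 117.6, 119.2]), (0.69, [48.0, 4.0, 100.4, 26.7])]
s [261.2 129.3] [222, 46, 63, 125, 1990] -> [ 0.5239 -0.2115  0.24  ] [[0.46, -0.547], [0.316, -0.459], [0.542, -0.073], [0.659, -0.146]]
s [234.9  93. ] [229, 88, 13, 10, 109] -> [ 0.518  -0.3586  0.24  ] [[0.522, -0.383], [0.496, -0.367], [0.512, -0.337], [0.537, -0.353]]
t [472.2 237.4] [462, 233, 26, 13, 142] -> [ 0.5471 -0.2898  0.24  ] [[0.547, -0.257], [0.573, -0.319], [0.554, -0.326], [0.528, -0.264]]
t [499.  258.3] [486, 241, 27, 35, 498] -> [ 0.4948 -0.3507  0.24  ] [[0.472, -0.315], [0.537, -0.353], [0.518, -0.387], [0.454, -0.349]]
t [498.8 307.6] [442, 274, 135, 61, 1737] -> [ 0.3775 -0.3413  0.24  ] [[0.403, -0.197], [0.46, -0.222], [0.338, -0.52], [0.282, -0.493]]
```

>>> drive_tool(
  increments=[
    {"xyz": [-0.001,0,0.04],"twist": 0},
    {"xyz": [0,0,0.04],"twist": 0},
    {"xyz": [0,0,0.03],"twist": 0},
    {"xyz": [0,0,0.014],"twist": 0},
    {"xyz": [0,0,0],"twist": 0},
  ],
)

```text
time: 47.7
ee_pos: [0.4962, 0.3164, 0.0921]
tcp_rot: [-1.545, -2.735, 0.001]
contact_force: [-0.0, 0.0, -0.0]
finger_gap: 0.999
gripper_force: 0.0
```

>>> drive_tool(
  grip=0.4,
  increments=[
    {"xyz": [0,0,0],"twist": 0},
    {"xyz": [0,0,0],"twist": 0},
    {"xyz": [0,0,0],"twist": 0},
    {"xyz": [0,0,0],"twist": 0},
  ],
)

```text
time: 48.2
ee_pos: [0.4981, 0.3178, 0.0952]
tcp_rot: [1.544, 2.733, 0.007]
contact_force: [-1.6, -3.7, 18.6]
finger_gap: 0.305
gripper_force: 37.6
```

>>> drive_tool(
  grip=1,
  increments=[
    {"xyz": [0,0.003,-0.006],"twist": 0},
    {"xyz": [0,0.004,-0.006],"twist": 0},
    {"xyz": [0,0.004,-0.006],"twist": 0},
    {"xyz": [0,0.004,-0.006],"twist": 0},
    {"xyz": [0,0.004,-0.006],"twist": 0},
    {"xyz": [0,0,0],"twist": 0},
  ],
)

```text
time: 48.95
ee_pos: [0.5188, 0.3311, 0.1261]
tcp_rot: [1.544, 2.73, 0.025]
contact_force: [6.7, 2.6, 8.2]
finger_gap: 0.135
gripper_force: 60.3
```

>>> drive_tool(
  increments=[
    {"xyz": [0,0,-0.02],"twist": 0},
    {"xyz": [0,0,-0.04],"twist": 0},
    {"xyz": [0,0,-0.05],"twist": 0},
    {"xyz": [0,0,-0.05],"twist": 0},
    {"xyz": [0,0,-0.05],"twist": 0},
    {"xyz": [0,0,-0.03],"twist": 0},
    {"xyz": [0,0,0],"twist": 0},
  ],
)

```text
time: 49.82
ee_pos: [0.5131, 0.3274, 0.365]
tcp_rot: [1.544, 2.734, 0.008]
contact_force: [-0.1, -0.4, -0.5]
finger_gap: 0.134
gripper_force: 58.5
```

```bash
python3 - <<'E'
from h import *
slot()
plan((.495,-.351,.375),148.6)
E
```

```text
s [261.4 129.4] [223, 46, 63, 125, 1979] -> [ 0.5234 -0.2109  0.24  ] [[0.458, -0.546], [0.313, -0.458], [0.54, -0.072], [0.657, -0.145]]
s [234.9  92.9] [229, 88, 13, 10, 109] -> [ 0.5179 -0.3588  0.24  ] [[0.537, -0.353], [0.522, -0.383], [0.496, -0.367], [0.512, -0.337]]
t [472.5 237.3] [462, 233, 26, 13, 138] -> [ 0.5473 -0.2906  0.24  ] [[0.547, -0.257], [0.573, -0.319], [0.554, -0.326], [0.528, -0.264]]
t [499.  258.3] [486, 241, 27, 35, 499] -> [ 0.4948 -0.3507  0.24  ] [[0.472, -0.315], [0.537, -0.353], [0.518, -0.387], [0.454, -0.349]]
t [498.5 307.4] [441, 274, 136, 61, 1748] -> [ 0.3778 -0.3406  0.24  ] [[0.404, -0.195], [0.461, -0.221], [0.338, -0.52], [0.282, -0.493]]
local [-0.5704 -0.3639 -0.0145] twist -27.51 | at [0.5121 0.3254 0.3605] head 121.09 t 50.0 gap 10.5 F [-0.2  0.1 -1.2] j7 -0.46
```

>>> drive_tool(
  increments=[
    {"xyz": [-0.044,-0.028,-0.005],"twist": 0},
    {"xyz": [-0.044,-0.028,-0.005],"twist": 0},
    {"xyz": [-0.044,-0.028,-0.005],"twist": 0},
    {"xyz": [-0.044,-0.028,0],"twist": 0},
    {"xyz": [-0.044,-0.028,0],"twist": 0},
    {"xyz": [-0.044,-0.028,0],"twist": 0},
    {"xyz": [-0.044,-0.028,0],"twist": 0},
    {"xyz": [-0.044,-0.028,0],"twist": 0},
    {"xyz": [-0.044,-0.028,0],"twist": 0},
    {"xyz": [-0.044,-0.028,0],"twist": 0},
  ],
)

```text
time: 51.28
ee_pos: [0.4991, -0.1969, 0.376]
tcp_rot: [-1.544, -2.734, 0.001]
contact_force: [0.9, 1.0, -1.0]
finger_gap: 0.13
gripper_force: 58.5
```

>>> drive_tool(
  increments=[
    {"xyz": [-0.044,-0.028,0],"twist": 0},
    {"xyz": [-0.044,-0.028,0],"twist": 0},
    {"xyz": [-0.042,-0.028,0],"twist": 0},
    {"xyz": [0,0,0],"twist": -9},
    {"xyz": [0,0,0],"twist": -9},
    {"xyz": [0,0,0],"twist": -9.5},
    {"xyz": [0,0,0],"twist": 0},
    {"xyz": [0,0,0],"twist": 0},
  ],
)

```text
time: 52.28
ee_pos: [0.4948, -0.3498, 0.3765]
tcp_rot: [-0.854, -3.022, -0.0]
contact_force: [0.6, 0.5, -1.0]
finger_gap: 0.13
gripper_force: 58.5
```

```bash
python3 - <<'E'
from h import *
plan((.495,-.351,.375),148.6)
w=wrist();save(w,'w16.png')
d=trace(w,'packer_a');print([(round(k['conf'],2),k['extent']) for k in d])
m=[k for k in d if k['extent'][3]>150]
if m:
    for v in range(int(m[0]['extent'][1])+2,440,20):
        u=np.nonzero(m[0]['pixels'][v])[0]
        if len(u): print(v,u[0],u[-1])
print('slot corners', proj(w,[(.472,-.315,.24),(.537,-.353,.24),(.518,-.387,.24),(.454,-.349,.24)]).round().tolist())
E
```

```text
local [-0.0008 -0.001   0.0015] twist -0.16 | at [ 0.4948 -0.3498  0.3765] head 148.44 t 52.3 gap 11.1 F [ 0.6  0.5 -1. ] j7 1.15
[(0.87, [279.8, 163.1, 66.5, 38.2]), (0.87, [542.2, 32.4, 79.9, 77.6]), (0.85, [296.6, 196.8, 41.3, 238.5]), (0.71, [285.9, 197.3, 20.8, 8.9]), (0.62, [3.1, 85.3, 387.2, 212.7]), (0.46, [617.6, 210.9, 22.1, 106.4])]
198 312 328
218 306 332
238 302 334
258 300 336
278 297 336
298 297 335
318 298 336
338 299 333
358 300 333
378 300 333
398 300 333
418 299 334
slot corners [[343.0, 165.0], [344.0, 271.0], [289.0, 273.0], [285.0, 169.0]]
```

>>> drive_tool(
  increments=[
    {"xyz": [-0.001,-0.003,0.025],"twist": 0},
    {"xyz": [0,0,0.02],"twist": 0},
    {"xyz": [0,0,0.02],"twist": 0},
    {"xyz": [0,0,0.02],"twist": 0},
    {"xyz": [0,0,0.02],"twist": 0},
    {"xyz": [0,0,0.015],"twist": 0},
    {"xyz": [0,0,0],"twist": 0},
  ],
)

```text
time: 53.25
ee_pos: [0.4938, -0.3527, 0.2563]
tcp_rot: [-0.85, -3.022, -0.0]
contact_force: [-0.9, -0.2, -1.0]
finger_gap: 0.128
gripper_force: 58.5
```

>>> drive_tool(
  grip=-0.2,
  increments=[
    {"xyz": [0,0,0],"twist": 0},
    {"xyz": [0,0,0],"twist": 0},
    {"xyz": [0,0,0],"twist": 0},
    {"xyz": [0,0,0],"twist": 0},
    {"xyz": [0,0,0],"twist": 0},
    {"xyz": [0,0,-0.03],"twist": 0},
    {"xyz": [0,0,-0.04],"twist": 0},
    {"xyz": [0,0,-0.04],"twist": 0},
    {"xyz": [0,0,0],"twist": 0},
  ],
)

```text
time: 54.38
ee_pos: [0.4964, -0.3529, 0.3708]
tcp_rot: [0.849, 3.018, -0.002]
contact_force: [-0.5, -0.3, -0.2]
finger_gap: 0.6
gripper_force: 0.0
```

```bash
python3 - <<'E'
from h import *
plan((.4655,.3805,.22),121.1)
w=wrist();save(w,'w17.png')
print(w['pixels'][165:300:12,280:350:8].sum(2).tolist())
print([(round(d['conf'],2),d['extent']) for d in trace(w,'packer_a')])
E
```

```text
local [0.4087 0.6098 0.1508] twist 27.48 | at [ 0.4964 -0.3529  0.3708] head 148.58 t 54.4 gap 51.0 F [-0.5 -0.3 -0.2] j7 1.15
[[238, 185, 313, 158, 156, 159, 161, 165, 167], [239, 173, 342, 171, 172, 173, 171, 171, 168], [105, 351, 343, 166, 161, 163, 160, 160, 159], [108, 316, 337, 168, 166, 170, 168, 173, 171], [108, 217, 289, 288, 289, 288, 288, 291, 290], [108, 147, 287, 286, 288, 288, 292, 287, 291], [131, 162, 291, 287, 291, 289, 293, 288, 290], [236, 229, 393, 398, 400, 394, 398, 404, 405], [230, 238, 399, 395, 406, 404, 401, 409, 405], [232, 235, 158, 166, 182, 199, 225, 231, 237], [252, 251, 282, 291, 349, 362, 427, 448, 511], [620, 616, 615, 590, 588, 607, 618, 620, 629]]
[(0.79, [550.6, 25.4, 77.5, 77.4]), (0.64, [284.5, 160.6, 64.6, 48.6])]
```

Same interior picture as before: it went in. Last one, #1.

>>> drive_tool(
  grip=-1,
  increments=[
    {"xyz": [0.031,0.047,0],"twist": 0},
    {"xyz": [0.031,0.047,0],"twist": 0},
    {"xyz": [0.031,0.047,0],"twist": 0},
    {"xyz": [0.031,0.047,0],"twist": 0},
    {"xyz": [0.031,0.047,0],"twist": 0},
    {"xyz": [0.031,0.047,0],"twist": 0},
    {"xyz": [0.031,0.047,0],"twist": 0},
    {"xyz": [0.031,0.047,0],"twist": 0},
    {"xyz": [0.031,0.047,0],"twist": 0},
    {"xyz": [0.031,0.047,0],"twist": 0},
  ],
)

```text
time: 55.72
ee_pos: [0.4742, 0.2106, 0.3658]
tcp_rot: [-0.851, -3.023, 0.004]
contact_force: [1.1, 0.4, 0.1]
finger_gap: 1.0
gripper_force: 0.0
```

>>> drive_tool(
  increments=[
    {"xyz": [0.031,0.047,0],"twist": 0},
    {"xyz": [0.031,0.047,0],"twist": 0},
    {"xyz": [0.031,0.046,0],"twist": 0},
    {"xyz": [0,0,0.05],"twist": 9},
    {"xyz": [0,0,0.05],"twist": 9},
    {"xyz": [0,0,0.05],"twist": 9.5},
    {"xyz": [0,0,0],"twist": 0},
    {"xyz": [0,0,0],"twist": 0},
  ],
)

```text
time: 56.72
ee_pos: [0.4688, 0.3785, 0.2184]
tcp_rot: [-1.541, -2.738, -0.002]
contact_force: [0.8, 0.5, 0.8]
finger_gap: 1.001
gripper_force: 0.0
```

```bash
python3 - <<'E'
from h import *
plan((.4655,.3805,.090),121.1)
w=wrist();save(w,'w18.png');print(proj(w,[(.4472,.3695,.113)]))
print([(round(d['conf'],2),d['extent']) for d in trace(w,'packer_a')])
slot()
E
```

```text
local [ 0.0034 -0.0018  0.1284] twist 0.15 | at [0.4688 0.3785 0.2184] head 121.25 t 56.7 gap 85.1 F [0.8 0.5 0.8] j7 -0.67
[[278.13844878 228.66001052]]
[(0.87, [273.7, 165.7, 111.2, 120.4]), (0.82, [0.0, 230.0, 99.9, 119.3]), (0.66, [527.2, 361.6, 73.6, 46.6]), (0.59, [42.2, 0.4, 107.0, 120.4])]
s [275.2 121.7] [256, 48, 29, 122, 1312] -> [ 0.4829 -0.2161  0.24  ] [[0.594, -0.109], [0.364, -0.479], [0.304, -0.431], [0.544, -0.071]]
s [234.8  92.9] [229, 88, 13, 10, 109] -> [ 0.5181 -0.3589  0.24  ] [[0.537, -0.353], [0.522, -0.383], [0.496, -0.367], [0.512, -0.337]]
s [229.7 149.3] [223, 108, 32, 63, 570] -> [ 0.6163 -0.1929  0.24  ] [[0.632, -0.316], [0.561, -0.321], [0.598, -0.11], [0.661, -0.11]]
t [472.3 238.1] [463, 235, 23, 11, 96] -> [ 0.5454 -0.29    0.24  ] [[0.544, -0.261], [0.567, -0.316], [0.552, -0.321], [0.529, -0.266]]
t [499.  258.3] [486, 241, 27, 35, 499] -> [ 0.4948 -0.3506  0.24  ] [[0.472, -0.315], [0.537, -0.353], [0.518, -0.387], [0.454, -0.349]]
t [497.6 307.1] [442, 275, 132, 59, 1688] -> [ 0.3788 -0.3386  0.24  ] [[0.406, -0.198], [0.459, -0.222], [0.338, -0.513], [0.286, -0.487]]
```

>>> drive_tool(
  increments=[
    {"xyz": [0.003,-0.003,0.04],"twist": 0},
    {"xyz": [0,0,0.04],"twist": 0},
    {"xyz": [0,0,0.03],"twist": 0},
    {"xyz": [0,0,0.016],"twist": 0},
    {"xyz": [0,0,0],"twist": 0},
  ],
)

```text
time: 57.65
ee_pos: [0.4642, 0.3786, 0.0909]
tcp_rot: [-1.545, -2.735, 0.002]
contact_force: [0.6, 0.0, 0.9]
finger_gap: 0.999
gripper_force: 0.0
```

>>> drive_tool(
  grip=0.25,
  increments=[
    {"xyz": [0,0,0],"twist": 0},
    {"xyz": [0,0,0],"twist": 0},
    {"xyz": [0,0,0],"twist": 0},
    {"xyz": [0,0,0],"twist": 0},
  ],
)

```text
time: 58.15
ee_pos: [0.4661, 0.3803, 0.0957]
tcp_rot: [1.543, 2.733, 0.009]
contact_force: [-4.5, -5.6, 26.7]
finger_gap: 0.435
gripper_force: 54.3
```

>>> drive_tool(
  grip=1,
  increments=[
    {"xyz": [0,0.003,-0.006],"twist": 0},
    {"xyz": [0,0.004,-0.006],"twist": 0},
    {"xyz": [0,0.004,-0.006],"twist": 0},
    {"xyz": [0,0.004,-0.006],"twist": 0},
    {"xyz": [0,0.004,-0.006],"twist": 0},
    {"xyz": [0,0,0],"twist": 0},
  ],
)

```text
time: 58.9
ee_pos: [0.4861, 0.3925, 0.1247]
tcp_rot: [1.545, 2.73, 0.022]
contact_force: [6.3, 3.3, 6.0]
finger_gap: 0.258
gripper_force: 57.7
```

Opening 22 mm. Lift and carry.

>>> drive_tool(
  increments=[
    {"xyz": [0,0,-0.03],"twist": 0},
    {"xyz": [0,0,-0.05],"twist": 0},
    {"xyz": [0,0,-0.05],"twist": 0},
    {"xyz": [0,0,-0.05],"twist": 0},
    {"xyz": [0,0,-0.05],"twist": 0},
    {"xyz": [0,0,-0.02],"twist": 0},
    {"xyz": [0,0,0],"twist": 0},
  ],
)

```text
time: 59.78
ee_pos: [0.4808, 0.3892, 0.3732]
tcp_rot: [1.544, 2.734, 0.006]
contact_force: [0.1, -0.5, -2.1]
finger_gap: 0.247
gripper_force: 58.5
```

```bash
python3 - <<'E'
from h import *
slot()
plan((.495,-.351,.375),148.6)
E
```

```text
s [262.  127.7] [223, 41, 62, 130, 1988] -> [ 0.5197 -0.2151  0.24  ] [[0.448, -0.566], [0.304, -0.479], [0.542, -0.073], [0.657, -0.145]]
s [234.9  92.9] [229, 88, 13, 10, 109] -> [ 0.5179 -0.3588  0.24  ] [[0.537, -0.353], [0.522, -0.383], [0.496, -0.367], [0.512, -0.337]]
t [471.8 237.4] [461, 233, 27, 13, 151] -> [ 0.5471 -0.2889  0.24  ] [[0.547, -0.255], [0.574, -0.319], [0.554, -0.326], [0.527, -0.262]]
t [499.  258.3] [486, 241, 27, 35, 499] -> [ 0.4948 -0.3506  0.24  ] [[0.472, -0.315], [0.537, -0.353], [0.518, -0.387], [0.454, -0.349]]
t [498.8 307.7] [441, 274, 135, 61, 1791] -> [ 0.3771 -0.3412  0.24  ] [[0.404, -0.195], [0.461, -0.22], [0.338, -0.517], [0.282, -0.49]]
local [-0.6402 -0.3689 -0.0054] twist -27.5 | at [0.4802 0.3877 0.3696] head 121.1 t 60.0 gap 21.0 F [-0.4  0.2  0.1] j7 -0.55
```

>>> drive_tool(
  increments=[
    {"xyz": [-0.046,-0.026,-0.005],"twist": 0},
    {"xyz": [-0.046,-0.026,0],"twist": 0},
    {"xyz": [-0.046,-0.026,0],"twist": 0},
    {"xyz": [-0.046,-0.026,0],"twist": 0},
    {"xyz": [-0.046,-0.026,0],"twist": 0},
    {"xyz": [-0.046,-0.026,0],"twist": 0},
    {"xyz": [-0.046,-0.026,0],"twist": 0},
    {"xyz": [-0.046,-0.026,0],"twist": 0},
    {"xyz": [-0.046,-0.026,0],"twist": 0},
    {"xyz": [-0.046,-0.026,0],"twist": 0},
  ],
)

```text
time: 61.22
ee_pos: [0.4947, -0.1414, 0.3752]
tcp_rot: [-1.544, -2.734, 0.001]
contact_force: [-0.3, 0.5, -1.3]
finger_gap: 0.242
gripper_force: 58.7
```

>>> drive_tool(
  increments=[
    {"xyz": [-0.045,-0.027,0],"twist": 0},
    {"xyz": [-0.045,-0.027,0],"twist": 0},
    {"xyz": [-0.045,-0.027,0],"twist": 0},
    {"xyz": [-0.045,-0.028,0],"twist": 0},
    {"xyz": [0,0,0],"twist": -9},
    {"xyz": [0,0,0],"twist": -9},
    {"xyz": [0,0,0],"twist": -9.5},
    {"xyz": [0,0,0],"twist": 0},
    {"xyz": [0,0,0],"twist": 0},
  ],
)

```text
time: 62.35
ee_pos: [0.4948, -0.35, 0.3756]
tcp_rot: [-0.854, -3.022, -0.0]
contact_force: [0.2, 0.5, -0.7]
finger_gap: 0.246
gripper_force: 58.6
```

```bash
python3 - <<'E'
from h import *
plan((.495,-.351,.375),148.6)
w=wrist();save(w,'w19.png')
d=trace(w,'packer_a');print([(round(k['conf'],2),k['extent']) for k in d])
m=[k for k in d if k['extent'][3]>150 and k['extent'][2]<150]
if m:
    for v in range(int(m[0]['extent'][1])+2,440,20):
        u=np.nonzero(m[0]['pixels'][v])[0]
        if len(u): print(v,u[0],u[-1])
px=w['pixels'].astype(int);blue=(px[:,:,2]>px[:,:,0]+8)
for v in (150,156,162,168,176,184,192): print(v,''.join('b' if b else '.' for b in blue[v,260:380:2]))
print('slot corners', proj(w,[(.472,-.315,.24),(.537,-.353,.24),(.518,-.387,.24),(.454,-.349,.24)]).round().tolist())
E
```

```text
local [-0.0007 -0.0007  0.0006] twist -0.16 | at [ 0.4948 -0.35    0.3756] head 148.44 t 62.4 gap 20.9 F [ 0.2  0.5 -0.7] j7 1.17
[(0.94, [542.7, 30.3, 79.5, 79.1]), (0.75, [284.6, 164.4, 60.6, 48.5]), (0.68, [279.0, 197.3, 71.8, 235.6])]
199 305 343
219 297 347
239 290 349
259 283 350
279 280 351
299 282 351
319 282 350
339 284 349
359 285 349
379 285 349
399 283 348
419 284 348
150 bbbbbbbbbbbbbbbbbbbbbbbbbbbbbbbbbbbbbbbbbbbbbbbbbbbbbbbbbbbb
156 bbbbbbbbbbbbbbbbbbbbbbbbbbbbbbbbbbbbbbbbbbbbbbbbbbbbbbbbbbbb
162 bbbbbbbbbbbbbbbbbbbbbbbbbbbbbbbbbbbbbbbbbbbbbbbbbbbbbbbbbbbb
168 bbbbbbbbbbbbbbbbbbbbbbbbbbbbb.............bbbbbbbbbbbbbbbbbb
176 bbbbbbbbbbbb..............................bbbbbbbbbbbbbbbbbb
184 bbbbbbbbbbbb..............................bbbbbbbbbbbbbbbbbb
192 bbbbbbbbbbbb..............................bbbbbbbbbbbbbbbbbb
slot corners [[344.0, 165.0], [344.0, 272.0], [289.0, 274.0], [285.0, 169.0]]
```

>>> drive_tool(
  increments=[
    {"xyz": [-0.001,-0.004,0.025],"twist": 0},
    {"xyz": [0,0,0.02],"twist": 0},
    {"xyz": [0,0,0.02],"twist": 0},
    {"xyz": [0,0,0.02],"twist": 0},
    {"xyz": [0,0,0.02],"twist": 0},
    {"xyz": [0,0,0.014],"twist": 0},
    {"xyz": [0,0,0],"twist": 0},
  ],
)

```text
time: 63.32
ee_pos: [0.4933, -0.3538, 0.2564]
tcp_rot: [-0.85, -3.022, -0.0]
contact_force: [0.4, 0.8, -1.1]
finger_gap: 0.246
gripper_force: 58.6
```

>>> drive_tool(
  grip=-0.3,
  increments=[
    {"xyz": [0,0,0],"twist": 0},
    {"xyz": [0,0,0],"twist": 0},
    {"xyz": [0,0,0],"twist": 0},
    {"xyz": [0,0,0],"twist": 0},
    {"xyz": [0,0,0],"twist": 0},
    {"xyz": [0,0,-0.03],"twist": 0},
    {"xyz": [0,0,-0.04],"twist": 0},
    {"xyz": [0,0,-0.04],"twist": 0},
    {"xyz": [0.03,0,0],"twist": 0},
    {"xyz": [0,0,0],"twist": 0},
  ],
)

```text
time: 64.58
ee_pos: [0.4671, -0.3376, 0.368]
tcp_rot: [-0.849, -3.024, 0.002]
contact_force: [0.5, -0.5, -0.3]
finger_gap: 0.652
gripper_force: 0.0
```

>>> drive_tool(
  increments=[
    {"xyz": [0,0.04,0],"twist": 0},
    {"xyz": [0,0.04,0],"twist": 0},
    {"xyz": [0,0.04,0],"twist": 0},
    {"xyz": [0,0.04,0],"twist": 0},
    {"xyz": [0,0.04,0],"twist": 0},
    {"xyz": [0,0,0],"twist": 0},
    {"xyz": [0,0,0],"twist": 0},
    {"xyz": [0,0,0],"twist": 0},
  ],
)

```text
time: 65.58
ee_pos: [0.572, -0.1694, 0.3669]
tcp_rot: [-0.854, -3.023, 0.002]
contact_force: [0.8, 0.2, -0.3]
finger_gap: 0.65
gripper_force: 0.0
```

```bash
python3 - <<'E'
from h import *
plan((.54,-.05,.36))
S,T=slot()
for p in (S,T): print([(round(k['conf'],2),k['extent']) for k in trace(p,'packer_a')])
w=wrist()
A=cv2.resize(S['pixels'][20:300,170:330],(343,600));B=cv2.resize(T['pixels'][180:340,350:530],(450,400));B=np.vstack([B,cv2.resize(w['pixels'],(267,200)).repeat(1,0) if 0 else np.pad(cv2.resize(w['pixels'],(267,200)),((0,0),(0,183),(0,0)))])
save(dict(pixels=np.hstack([A,B])),'fin.png')
E
```

```text
local [0.0898 0.085  0.0069] twist 0 | at [ 0.572  -0.1694  0.3669] head 148.44 t 65.6 gap 55.3 F [ 0.8  0.2 -0.3] j7 0.84
s [241.7  83.5] [229, 44, 28, 72, 943] -> [ 0.4867 -0.3815  0.24  ] [[0.571, -0.304], [0.424, -0.548], [0.376, -0.505], [0.527, -0.267]]
s [261.  129.7] [222, 47, 64, 125, 2049] -> [ 0.5248 -0.2107  0.24  ] [[0.462, -0.544], [0.315, -0.454], [0.542, -0.07], [0.66, -0.144]]
t [469.  239.2] [461, 234, 19, 12, 89] -> [ 0.5428 -0.2818  0.24  ] [[0.545, -0.256], [0.563, -0.3], [0.545, -0.306], [0.527, -0.262]]
t [520.4 286.6] [442, 240, 147, 81, 5245] -> [ 0.4259 -0.3963  0.24  ] [[0.418, -0.203], [0.562, -0.273], [0.422, -0.571], [0.284, -0.497]]
[(0.85, [397.5, 239.8, 44.2, 26.8]), (0.8, [276.0, 203.2, 24.3, 26.5]), (0.64, [464.4, 294.9, 51.3, 42.6]), (0.58, [254.4, 389.4, 56.7, 49.4])]
[(0.95, [273.5, 323.8, 31.5, 40.0]), (0.92, [190.3, 334.6, 44.9, 37.0]), (0.9, [227.5, 152.3, 24.7, 37.0]), (0.82, [368.3, 238.7, 12.8, 24.8])]
```

View pics/fin.png

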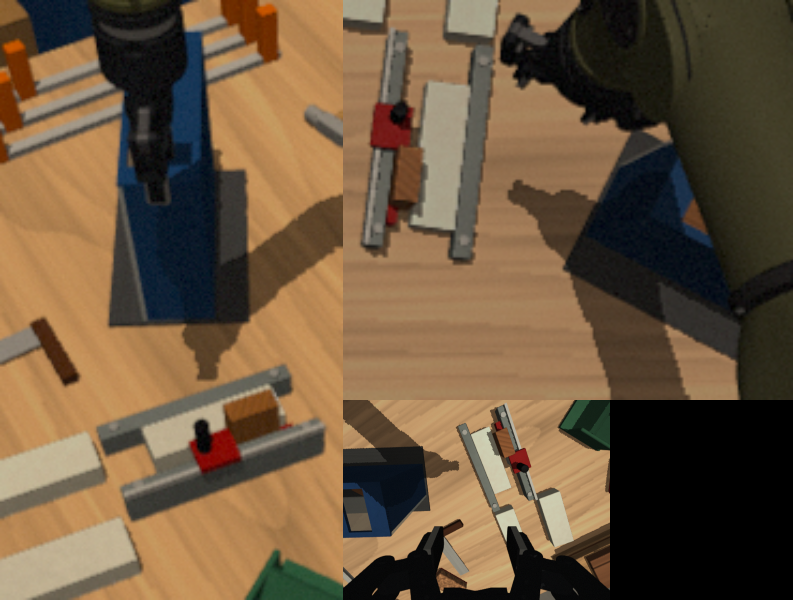

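Jig fine: packer between red block and stop. A brown patch shows at the slot's edge ((685,215) in the picture); move clear and compare the slot with the earlier picture.

>>> drive_tool(
  increments=[
    {"xyz": [0.02,0.05,0],"twist": 0},
    {"xyz": [0.02,0.05,0],"twist": 0},
    {"xyz": [0.02,0.05,0],"twist": 0},
    {"xyz": [0.02,0.05,0],"twist": 0},
    {"xyz": [0.02,0.05,0],"twist": 0},
    {"xyz": [0.02,0.05,0],"twist": 0},
    {"xyz": [0,0,0],"twist": 0},
    {"xyz": [0,0,0],"twist": 0},
  ],
)

```text
time: 66.92
ee_pos: [0.6265, 0.1503, 0.3671]
tcp_rot: [0.851, 3.024, -0.002]
contact_force: [0.5, -0.9, 0.3]
finger_gap: 0.65
gripper_force: 0.0
```

```bash
python3 - <<'E'
from h import *
S,T=slot()
plan((.54,-.05,.36))
A=pickle.load(open('T11.pkl','rb'));A0=pickle.load(open('top0.pkl','rb'))
for p in (A0,A,T):
    print()
    for v in range(238,282,5): print(v,[tuple(map(int,p['pixels'][v,u])) for u in range(484,516,5)])
d=np.abs(A['pixels'].astype(int)-T['pixels']).sum(2)[230:345,430:610];k,l,st,c=cv2.connectedComponentsWithStats((d>90).astype(np.uint8));print([(s.tolist()) for s in st[1:] if s[4]>15])
E
```

```text
s [257.5  69.9] [252, 44, 15, 46, 326] -> [ 0.4264 -0.4079  0.24  ] [[0.408, -0.513], [0.381, -0.51], [0.442, -0.33], [0.467, -0.334]]
s [234.9  92.9] [229, 88, 13, 10, 109] -> [ 0.5179 -0.3588  0.24  ] [[0.537, -0.353], [0.522, -0.383], [0.496, -0.367], [0.512, -0.337]]
s [243.2 147.9] [223, 104, 53, 67, 851] -> [ 0.5879 -0.1807  0.24  ] [[0.562, -0.338], [0.452, -0.27], [0.559, -0.084], [0.657, -0.145]]
t [472.1 237.4] [461, 233, 27, 14, 145] -> [ 0.5471 -0.2895  0.24  ] [[0.547, -0.254], [0.574, -0.319], [0.554, -0.326], [0.527, -0.261]]
t [499.  258.3] [486, 241, 27, 35, 501] -> [ 0.4947 -0.3507  0.24  ] [[0.472, -0.315], [0.537, -0.353], [0.518, -0.387], [0.454, -0.349]]
t [500.2 308. ] [443, 274, 133, 60, 1656] -> [ 0.3764 -0.3445  0.24  ] [[0.405, -0.196], [0.461, -0.221], [0.338, -0.517], [0.283, -0.491]]
local [-0.0303 -0.2149  0.0073] twist 0 | at [0.6267 0.1489 0.3673] head 148.43 t 67.1 gap 55.0 F [-0.   0.2 -0.4] j7 0.35

238 [(14, 18, 29), (25, 45, 67), (27, 44, 66), (20, 40, 63), (148, 113, 78), (148, 113, 79), (149, 113, 79)]
243 [(26, 45, 69), (20, 43, 65), (20, 39, 
[... 1995 characters left out ...]
, 86, 71), (100, 87, 71), (26, 43, 68)]
253 [(35, 55, 81), (28, 51, 77), (61, 59, 52), (63, 61, 56), (63, 61, 54), (66, 64, 57), (28, 50, 76)]
258 [(33, 55, 81), (35, 55, 79), (60, 60, 52), (63, 60, 55), (62, 59, 52), (19, 37, 56), (26, 49, 74)]
263 [(28, 51, 79), (109, 65, 37), (109, 68, 40), (63, 51, 46), (66, 62, 55), (31, 50, 77), (27, 49, 75)]
268 [(25, 51, 80), (96, 58, 32), (106, 68, 39), (57, 39, 29), (18, 30, 46), (28, 50, 75), (32, 51, 75)]
273 [(8, 16, 24), (31, 55, 80), (58, 60, 68), (57, 35, 20), (28, 51, 76), (32, 52, 78), (29, 50, 76)]
278 [(0, 7, 17), (6, 14, 25), (14, 18, 28), (28, 52, 78), (22, 43, 71), (30, 51, 75), (24, 48, 71)]
[[64, 34, 6, 6, 17], [0, 52, 46, 63, 2165]]
```

The slot's outline is unobstructed; the brown is packers lying deep inside, and the box hasn't moved. Handing in.

```bash
python3 -c "
from h import *
print(robot.job_done())"
```

```text
the job is handed in; nothing more can be done
None
```

The job is handed in: the 27 mm packer stands upright in the gap with the end stop tight against it, and the 12, 17, 22 and 32 mm packers are posted in the blue box (final pictures show the slot clear), all in about 67 s of robot time.

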